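# Take off the transit cover and hook the control boards into the display back-pan

## Robot

A 6-joint arm with a two-finger parallel gripper is mounted at the origin on the work surface. World frame = base frame: x ahead of the robot, y to its left, z up, the work surface at z = 0. Lengths are in m, angles in rad, forces in N, time in s.
With the tool pointing down it reaches from about 0.25 to 0.725 m from the base axis. Payload 4 kg.
Tool frame: the origin (TCP) lies at the very end of the fingers, on their centre line; the grasp point (between the pads) lies 19 mm behind it; z points along the fingers, y is the line along which they close (so a half turn about z gives the same grasp; the last joint's range is limited). The gripper opens to 85 mm and grips with 20 to 120 N. Pads are 22 mm wide; open, the fingers measure 114 mm over their backs; the gripper's body (76 mm by 85 mm) begins 54 mm behind the grasp point. The pads swing forward as they close: fully open they stand 13 mm farther back than shut.
Start: joints at [1.296, 0.241, 0.005, 1.335, 0, 1.571], TCP at [0.136, 0.481, 0.231] pointing down, gripper open.
Joint ranges: [-2.72, 2.72], [-1.05, 1.87], [-1.09, 1.28], [-1.99, 2.15], [-1.42, 1.44], [-3.14, 3.14]. Speed limits (rad/s): [2.79, 2.79, 3.14, 3.14, 3.14, 3.14].

## Interface

Orientations are given as a 3x3 rotation matrix whose columns are the frame's x, y, z axes.
In Python, from station import sensors, eyes, robot gives the robot as it stands. The module is installed in compiled form; this text tells all that it offers.
- The arm moves only by the tool jog_arm, never from a script. Its argument "commands" is a list of rows, each a list of 3 entries, a list of its own where there are three numbers: the opening, from -1 (shut) to 1 (fully open), so that 0 is half open, then the shift along the tool's x, y, z in cm, then the turn, a rotation vector about the tool's x, y, z in degrees. A call has 1 to 12 rows; each row shifts and turns the commanded pose from where the row before left it, along the tool's axes as they then stand; what a row does not reach is not made up. A row lasts 1/10 s, in which the tool goes at most 50 mm and 8.59 degrees, less where a joint would pass 70% of its speed; a pose out of reach is approached as far as the arm can. A call is refused whole if a number of a shift passes 5 or a number of a turn 8.59, either way. A call with a gripper value outside its range is refused whole. The fingers move at their own pace and stop on an object; the grip force is fixed at half the most. Time passes only in rows, so rows that do not move let the fingers close. It gives the time, the measured TCP pose, the force, the opening and the grip force at its end, in the units of the state.
- sensors.state(): the state, without advancing time (a new reading comes with each control period).
- eyes.capture(name): name is "scene" or "side" or "wrist"; returns a dict with "pixels" (400x640x3 uint8, red, green, blue), "vertical_fov" (degrees; the focal length in pixels is half the picture's height over the tangent of half this angle, whatever the lens; pixels are square), "cx", "cy" (the principal point, pixels), "dist" ([k1, k2, p1, p2, k3] as OpenCV has them; the pictures are not rectified), "R" (3x3) and "t" (3): a world point X has camera coordinates R X + t. Camera axes: x right, y down, z forward; pixel columns grow to the right and rows downward; lengths in m; the calibration is good to about 2 mm. A picture is of the moment at which its call begins. There is no depth.
- robot.job_done(): hands the job in; it is judged then, once.
Trained networks look in a picture, given as the dict that the camera call returned (one of the last four; its "shot" number tells which), for a name from the list of things; names that differ only in an ending like _2 or _b are one class to them, and where a whole thing is asked for, a point or a joint stands for the part that bears it (a point fixed in the world has none). Each returns a list of dicts, best first, with "confidence" (0 to 1); they miss things now and then, are a little off and sometimes report something else, mostly with a low value. They report only what shows in the picture. A call takes as long as a camera call. They do not tell look-alikes from the thing itself.
- eyes.recognise(picture, label): "location" ([column, row] in pixels, amid what is visible of it).
- eyes.masks_of(picture, label): "region" (400x640 bool, what is visible of it) and "location" ([column, row] in pixels, amid what is visible of it).
The state is a dict: "time": time; "joint_pos": joint angles; "joint_vel": joint speeds; "joint_torque": joint torques, N m; "ee_pos": TCP position; "ee_rot": TCP orientation; "force": force on the tool from outside, world axes, zero at the start; "moment": the same for the moment, N m; "grip_width": opening from 0.0 (shut) to 1.0 (fully open); "gripper_force": force on a finger pad.
Only numpy, scipy, OpenCV 4.12 (cv2) and the standard library are available. Lean on these libraries where they do the work, as an engineer would, in place of code of your own. Each camera call takes 0.05 s, during which the arm holds its last target. There are 200 camera calls.

## Task

Get this display back-pan ready: first push the red release fully down, turn the orange transit cover a quarter turn counter-clockwise in its mount, lift it off and set it upright in the blue bin. Then fit every green board that is lying on the mat into a bay of its own: tilt it, hook its bare gold edge under the yellow lip and lower the other end until the board lies flat inside the bay. Leave the other things on the bench where they are.

Things in the scene. Friction and masses are not known exactly. Their poses are not given: they have to be found in the camera images.
- chassis: aluminium back-pan fixed on the table, 268 (x) x 262 (y) mm, floor plate 12 mm thick; origin on its underside, spans x = -127 to +141 mm. Four bays side by side along y at its robot (-x) side, under a yellow lip along their -x end; the orange cover's mount beyond them (+x)
- bay0 (a point): centre of bay 0 on the floor plate, axes as chassis, z up. Rail wall at x = -47 mm with a yellow lip overhanging to x = -38, 9 mm clear below, top 12 mm up; end stop face at x = +47, 8 mm high; ribs at y = +-29, 5 mm high. A 90 mm board goes in only tilted about 20 deg, +x end up, bare edge under the lip, then lowered. Any board fits any bay
- bay1 (a point): centre of bay 1 on the floor plate, axes as chassis, z up. Rail wall at x = -47 mm with a yellow lip overhanging to x = -38, 9 mm clear below, top 12 mm up; end stop face at x = +47, 8 mm high; ribs at y = +-29, 5 mm high. A 90 mm board goes in only tilted about 20 deg, +x end up, bare edge under the lip, then lowered. Any board fits any bay
- bay2 (a point): centre of bay 2 on the floor plate, axes as chassis, z up. Rail wall at x = -47 mm with a yellow lip overhanging to x = -38, 9 mm clear below, top 12 mm up; end stop face at x = +47, 8 mm high; ribs at y = +-29, 5 mm high. A 90 mm board goes in only tilted about 20 deg, +x end up, bare edge under the lip, then lowered. Any board fits any bay
- bay3 (a point): centre of bay 3 on the floor plate, axes as chassis, z up. Rail wall at x = -47 mm with a yellow lip overhanging to x = -38, 9 mm clear below, top 12 mm up; end stop face at x = +47, 8 mm high; ribs at y = +-29, 5 mm high. A 90 mm board goes in only tilted about 20 deg, +x end up, bare edge under the lip, then lowered. Any board fits any bay
- mount (a point): bayonet axis at the floor plate's top, axes as the chassis. Black square well 20 mm high, 60 mm wide, with steel jaws over the cover's lugs; stop posts limit the turn to locked (0) .. 93 deg counter-clockwise. Locked: cover's x along this x, its origin 1 mm above this point. Liftable from about 65 deg
- cover: orange disc, 140 g, 110 mm across, from z = 19 to 23 mm; 12 mm wide tab out to x = 67; black grip bar on top, 50 (x) x 16 (y) mm, z = 23 to 49; hub with lugs (42 mm along y) below. Origin: on the axis, hub's underside. With the release down it turns counter-clockwise from above; at a quarter turn lift straight up (15 mm frees it, 25 mm clears the mount). It overhangs the bays by 15 mm
- release (a joint): red release: 0 up (its tooth blocks the cover's tab), 0.016 m fully down; the tab can pass once it is down by more than about 0.011. Takes about 3 N, no spring: it stays where it is left
- release_top (a point): top centre of the red button (20 mm across): 36 mm above the floor plate when up, 20 mm when down; moves with it; 95 mm from the mount's axis, 11.5 deg counter-clockwise from its x. x points away from that axis. The cover's tab ends 67 mm from the axis, 24 mm above the floor plate
- bin: blue open bin, fixed, 190 by 190 by 45 mm high, 5 mm walls and floor; origin under its centre
- bin_in (a point): centre of the bin's inner floor
- board0: green board (may be absent) 90 (x) x 50 (y) x 4 mm, 70 g, flat on a 2 mm mat, -x end roughly to the robot. Origin: centre of underside, z up. Mid-top a black heat sink 30 (x) x 18 (y) mm up to z = 30 mm (grip across y; look-only fins to 32). -x end: bare edge with gold strip, goes under the lip; +x end: white connector 8 x 30 mm up to z = 14 mm, flush with the edge
- board1: green board (may be absent) 90 (x) x 50 (y) x 4 mm, 70 g, flat on a 2 mm mat, -x end roughly to the robot. Origin: centre of underside, z up. Mid-top a black heat sink 30 (x) x 18 (y) mm up to z = 30 mm (grip across y; look-only fins to 32). -x end: bare edge with gold strip, goes under the lip; +x end: white connector 8 x 30 mm up to z = 14 mm, flush with the edge
- board2: green board (may be absent) 90 (x) x 50 (y) x 4 mm, 70 g, flat on a 2 mm mat, -x end roughly to the robot. Origin: centre of underside, z up. Mid-top a black heat sink 30 (x) x 18 (y) mm up to z = 30 mm (grip across y; look-only fins to 32). -x end: bare edge with gold strip, goes under the lip; +x end: white connector 8 x 30 mm up to z = 14 mm, flush with the edge
- board3: green board (may be absent) 90 (x) x 50 (y) x 4 mm, 70 g, flat on a 2 mm mat, -x end roughly to the robot. Origin: centre of underside, z up. Mid-top a black heat sink 30 (x) x 18 (y) mm up to z = 30 mm (grip across y; look-only fins to 32). -x end: bare edge with gold strip, goes under the lip; +x end: white connector 8 x 30 mm up to z = 14 mm, flush with the edge
- tub_brass: paper tub of brass screws, 70 mm across, 59 mm high (bystander); origin centre of underside
- tub_steel: the same with steel screws (bystander)
- tub_zinc: the same with zinc screws (bystander)
- driver: electric screwdriver lying down, 220 mm long along its x, 34 mm high (bystander)
- tape: roll of tape, 90 mm across, 20 mm high (bystander)
- brush: brush lying down (bystander)
- flux: small amber bottle, 40 mm across, 90 mm high (bystander)
Not all that is in view belongs to the job. What is shaped like the board0 but pink or purple is not meant.

How it is judged:
By the outcome, as a careful person would: the job done as asked, in the order asked, and still so for the second after the job is handed in, with the robot touching nothing.
Of board0, board1, board2, board3 only 3 to 4 are there at a start; the rules pass over those that are not, and their reading is None.
At some moment in a run one of board0, board1, board2, board3 may be knocked a few centimetres aside while the robot is not near it.
Once in a run the grip may slacken for a moment while it holds something.
It also fails if it takes over 210 s, if anything falls off the work surface, if the arm or the gripper's body presses on something with over 40 N, if the wrist force passes 120 N, or if a joint passes its speed limit or range.

## Working session

There is one attempt and no reset: what is moved stays moved. The work goes in short steps, Python scripts to look and compute and a tool call to move; the robot and the scene stay as the last step left them, time stands still between calls to the robot, and variables do not carry over. Pictures are saved under pics/ and viewed, at most 14 in all, crops included, and the job is handed in when it is done.

Besides the shell and the picture viewer there is one more tool, called after ">>>" by a JSON object that holds its "op" and its "data". jog_arm: Moves the arm, as the interface text tells. Its arguments: {"type":"object","properties":{"commands":{"type":"array","items":{"type":"array"}}},"required":["commands"]}

```bash
mkdir -p pics; cat > h.py <<'E'
import numpy as np, cv2
from station import sensors, eyes, robot
def cap(n,fn=None):
    p=eyes.capture(n)
    if fn: cv2.imwrite('pics/'+fn,p["pixels"][:,:,::-1])
    return p
def K(p):
    f=200/np.tan(np.radians(p["vertical_fov"])/2)
    return np.array([[f,0,p["cx"]],[0,f,p["cy"]],[0,0,1.]])
def ray(p,uv,z):
    "world points at height z for pixels uv"
    uv=np.asarray(uv,float).reshape(-1,1,2)
    n=cv2.undistortPoints(uv,K(p),np.array(p["dist"],float)).reshape(-1,2)
    R=np.array(p["R"]);t=np.array(p["t"])
    d=np.c_[n,np.ones(len(n))]@R; c=-R.T@t
    return c+d*((z-c[2])/d[:,2])[:,None]
def proj(p,X):
    R=np.array(p["R"]);t=np.array(p["t"])
    return cv2.projectPoints(np.asarray(X,float).reshape(-1,3),cv2.Rodrigues(R)[0],t,K(p),np.array(p["dist"],float))[0].reshape(-1,2)
E
python3 - <<'E'
from h import *
np.set_printoptions(precision=3,suppress=True)
for n in ("scene","side","wrist"):
    p=cap(n,n+"0.png"); print(n,p["vertical_fov"],-np.array(p["R"]).T@p["t"],np.array(p["R"])[2])
    for l in ["chassis","cover","release","bin","board0","tub_brass","driver"]:
        print(l,[(np.round(d["location"]).astype(int).tolist(),round(d["confidence"],2)) for d in eyes.recognise(p,l)])
s=sensors.state();print(s)
E
```

```text
scene 43.86550785951789 [ 1.684 -0.274  0.951] [-0.786  0.125 -0.606]
chassis [([349, 218], 0.78)]
cover [([356, 204], 0.93)]
release [([373, 222], 0.67)]
bin [([460, 187], 0.94)]
board0 [([409, 282], 0.94), ([278, 196], 0.8), ([266, 239], 0.75), ([226, 238], 0.72), ([154, 197], 0.71), ([215, 170], 0.69), ([230, 207], 0.67)]
tub_brass [([441, 248], 0.76)]
driver [([278, 275], 0.93), ([440, 252], 0.38)]
side 55.8859627219474 [ 0.097 -1.196  0.764] [ 0.337  0.785 -0.519]
chassis [([297, 202], 0.58), ([228, 172], 0.52)]
cover [([306, 188], 0.63)]
release []
bin [([320, 182], 0.75), ([270, 158], 0.69)]
board0 [([354, 232], 0.86), ([259, 290], 0.85), ([359, 175], 0.72), ([316, 327], 0.71), ([362, 245], 0.62), ([320, 256], 0.55), ([289, 234], 0.53), ([266, 158], 0.52)]
tub_brass [([335, 163], 0.48)]
driver [([387, 214], 0.9)]
wrist 70.46969035984758 [0.056 0.504 0.373] [ 0.309 -0.087 -0.947]
chassis [([162, 392], 0.62)]
cover []
release [([166, 391], 0.27)]
bin [([311, 350], 0.82)]
board0 [([19, 393], 0.85)]
tub_brass []
driver []
{'time': 1.2, 'joint_pos': array([ 1.296,  0.241,  0.005,  1.335, -0.   ,  1.571]), 'joint_vel': array([-0.001,  0.001, -0.002, -0.   , -0.001, -0.   ]), 'joint_torque': array([ -0.001, -37.222,  25.269,   0.001,  -0.   ,  -0.   ]), 'ee_pos': array([0.136, 0.481, 0.231]), 'ee_rot': array([[-0.962,  0.271,  0.   ],
       [ 0.271,  0.962, -0.   ],
       [-0.   ,  0.   , -1.   ]]), 'force': array([-0.275,  1.359,  0.536]), 'moment': array([ 0.005, -0.024,  0.05 ]), 'gripper_force': 0.0, 'grip_width': 0.9995242650722002}
```

View pics/scene0.png

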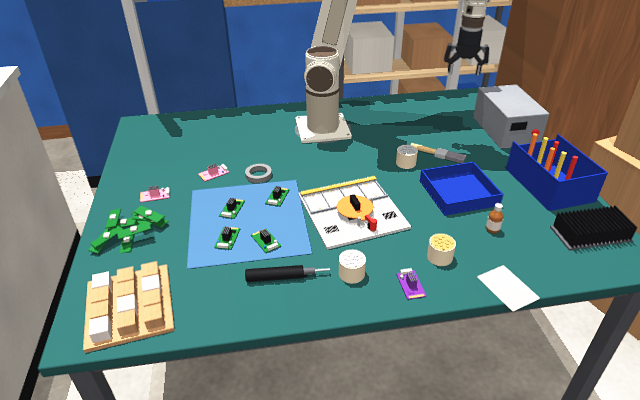

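View pics/side0.png

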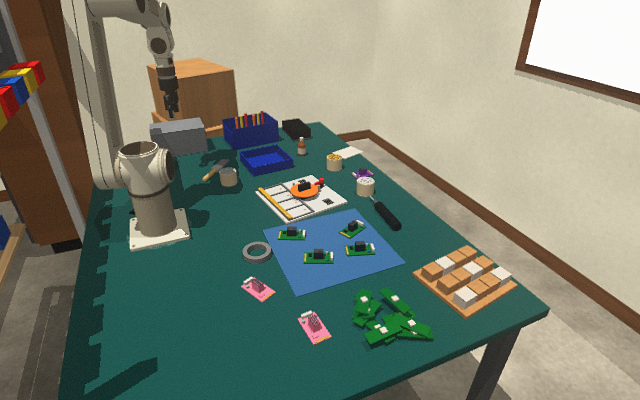

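Scene picture: chassis at (354,212), cover (356,207), red release (373,224), bin (460,187). The green boards on the mat are at (231,207), (277,195), (227,237) and (265,239). Look-alikes, not wanted: pink (213,172) and (155,194), purple (411,283), and the green scrap pile at (130,230).

```bash
python3 - <<'E'
from h import *
np.set_printoptions(precision=3,suppress=True)
p=cap("scene")
for n,uv,z in [("cover",(355,208),.036),("release",(372,219),.048),("lipL",(302,193),.024),("lipR",(375,179),.024),("ch corner near",(409,229),.012),("chL",(325,245),.012)]:
    print(n,ray(p,[uv],z)[0])
for m in eyes.masks_of(p,"board0"): print("b",np.round(m["location"]),m["region"].sum(),ray(p,[m["location"]],.014)[0])
for m in eyes.masks_of(p,"bin"): print("bin",ray(p,[m["location"]],.02)[0])
for l in("release","cover"):
  for m in eyes.masks_of(p,l): print(l,m["location"],ray(p,[m["location"]],.04)[0])
E
```

```text
cover [0.556 0.005 0.036]
release [0.629 0.038 0.048]
lipL [ 0.438 -0.138  0.024]
lipR [0.404 0.106 0.024]
ch corner near [0.65  0.145 0.012]
chL [ 0.674 -0.105  0.012]
b [263. 240.] 366 [ 0.625 -0.274  0.014]
b [409. 283.] 635 [0.855 0.081 0.014]
b [229. 206.] 338 [ 0.454 -0.366  0.014]
b [227. 239.] 383 [ 0.605 -0.375  0.014]
b [279. 197.] 288 [ 0.431 -0.21   0.014]
b [154. 194.] 327 [ 0.346 -0.602  0.014]
b [214. 169.] 294 [ 0.237 -0.413  0.014]
b [256. 173.] 372 [ 0.285 -0.275  0.014]
bin [0.496 0.361 0.02 ]
release [351.6, 267.3] [ 0.8   -0.058  0.04 ]
cover [354.2, 203.3] [0.539 0.007 0.04 ]
cover [349.8, 214.7] [ 0.589 -0.017  0.04 ]
```

```bash
cat >> h.py <<'E'
from scipy.spatial.transform import Rotation as Ro
def tool(yaw,tilt=0):
    "tool down, y across a thing of that yaw (deg); tilt lifts the thing's +x end"
    R0=np.diag([-1.,1.,-1.])
    return Ro.from_euler('z',yaw,degrees=True).as_matrix()@Ro.from_euler('y',-tilt,degrees=True).as_matrix()@R0
def plan(wps,step=4.0,turn=8.0,start=None):
    "rows through waypoints (pos,R,grip); prints them in 12s"
    s=sensors.state(); P,R=(np.array(s["ee_pos"]),np.array(s["ee_rot"])) if start is None else start
    rows=[]
    for w in wps:
        T,RT,g=w[:3]; st=w[3] if len(w)>3 else step
        T=np.array(T,float)
        rv=Ro.from_matrix(R.T@RT).as_rotvec(degrees=True)
        n=max(1,int(np.ceil(np.linalg.norm(T-P)*100/st-.02)),int(np.ceil(np.linalg.norm(rv)/turn-.02)))
        P0,R0=P.copy(),R.copy()
        for i in range(1,n+1):
            Pi=P0+(T-P0)*i/n; Ri=R0@Ro.from_rotvec(rv*i/n,degrees=True).as_matrix()
            d=np.round(R.T@(Pi-P)*100,2); a=np.round(Ro.from_matrix(R.T@Ri).as_rotvec(degrees=True),1)
            rows.append([g,(d+0.).tolist(),(a+0.).tolist()]); P=P+R@d/100; R=R@Ro.from_rotvec(a,degrees=True).as_matrix()
    for i in range(0,len(rows),12): print(str(rows[i:i+12]).replace(" ",""))
    return P,R
E
python3 - <<'E'
from h import *
plan([((.48,-.06,.31),tool(8),1)])
E
```

```text
[[1,[-2.81,-2.51,-0.46],[0.0,0.0,-1.4]],[1,[-2.75,-2.59,-0.47],[0.0,0.0,-1.4]],[1,[-2.69,-2.65,-0.46],[0.0,0.0,-1.4]],[1,[-2.62,-2.71,-0.46],[0.0,0.0,-1.4]],[1,[-2.56,-2.78,-0.46],[0.0,0.0,-1.4]],[1,[-2.48,-2.84,-0.47],[0.0,0.0,-1.4]],[1,[-2.42,-2.9,-0.46],[0.0,0.0,-1.4]],[1,[-2.34,-2.95,-0.46],[0.0,0.0,-1.4]],[1,[-2.28,-3.02,-0.47],[0.0,0.0,-1.4]],[1,[-2.19,-3.06,-0.46],[0.0,0.0,-1.4]],[1,[-2.12,-3.13,-0.46],[0.0,0.0,-1.4]],[1,[-2.05,-3.17,-0.46],[0.0,0.0,-1.4]]]
[[1,[-1.97,-3.22,-0.47],[0.0,0.0,-1.4]],[1,[-1.88,-3.27,-0.46],[0.0,0.0,-1.4]],[1,[-1.81,-3.31,-0.46],[0.0,0.0,-1.4]],[1,[-1.73,-3.35,-0.47],[0.0,0.0,-1.3]],[1,[-1.64,-3.4,-0.46],[0.0,0.0,-1.4]]]
```

>>> {"op": "jog_arm", "data": {"commands": [[1,[0,0,-1],[0,0,-8]],[1,[0,0,-1],[0,0,-8]],[1,[0,0,-1],[0,0,-8]],[1,[-1.9,-4.2,-0.4],[0,0,0]],[1,[-1.9,-4.2,-0.4],[0,0,0]],[1,[-1.9,-4.2,-0.4],[0,0,0]],[1,[-1.9,-4.2,-0.4],[0,0,0]],[1,[-1.9,-4.2,-0.4],[0,0,0]],[1,[-1.9,-4.2,-0.4],[0,0,0]],[1,[-1.9,-4.2,-0.4],[0,0,0]],[1,[-1.9,-4.2,-0.4],[0,0,0]],[1,[-1.9,-4.2,-0.4],[0,0,0]]]}}

```text
time: 2.65
ee_pos: [0.3599, 0.13, 0.2978]
ee_rot: [[-0.99, -0.144, 0.001], [-0.144, 0.99, 0.001], [-0.001, 0.0, -1.0]]
force: [1.1, 1.2, 0.1]
grip_width: 0.996
gripper_force: 0.0
```

>>> {"op": "jog_arm", "data": {"commands": [[1,[-1.9,-4.2,-0.4],[0,0,0]],[1,[-1.9,-4.2,-0.4],[0,0,0]],[1,[-1.9,-4.2,-0.4],[0,0,0]],[1,[-1.9,-4.2,-0.4],[0,0,0]],[1,[-1.9,-4.2,-0.4],[0,0,0]],[1,[0,0,0],[0,0,0]],[1,[0,0,0],[0,0,0]]]}}

```text
time: 3.35
ee_pos: [0.4834, -0.0633, 0.3167]
ee_rot: [[-0.99, -0.141, -0.001], [-0.141, 0.99, 0.001], [0.001, 0.001, -1.0]]
force: [-0.2, 0.4, -0.1]
grip_width: 1.001
gripper_force: 0.0
```

```bash
cat >> h.py <<'E'
def plan(wps,step=4.5,turn=8.0,start=None):
    "waypoints (pos,R,grip[,step]): turn in place (n x deg), then n x shift; prints constant rows"
    s=sensors.state(); P,R=(np.array(s["ee_pos"]),np.array(s["ee_rot"])) if start is None else start
    for w in wps:
        T,RT,g=np.array(w[0],float),w[1],w[2]; st=w[3] if len(w)>3 else step
        rv=Ro.from_matrix(R.T@RT).as_rotvec(degrees=True); n=int(np.ceil(np.linalg.norm(rv)/turn-.02))
        if np.linalg.norm(rv)>.3:
            a=np.round(rv/n,1)+0.; print(n,"x",[g,[0,0,0],a.tolist()]); R=R@Ro.from_rotvec(rv,degrees=True).as_matrix()
        d=R.T@(T-P)*100; n=int(np.ceil(np.linalg.norm(d)/st-.02))
        if n: d=np.round(d/n,2)+0.; print(n,"x",[g,d.tolist(),[0,0,0]]); P=P+R@d/100*n
    return P,R
E
python3 - <<'E'
from h import *
np.set_printoptions(precision=3,suppress=True)
p=cap("wrist","w1.png"); s=sensors.state(); print(s["time"],s["ee_pos"],s["joint_pos"],s["ee_rot"][:,0])
for l in ["cover","release","board0","bin","chassis","tub_brass"]:
  for m in eyes.masks_of(p,l): print(l,round(m["confidence"],2),np.round(m["location"]),m["region"].sum(),ray(p,[m["location"]],.036)[0])
E
```

```text
3.4 [ 0.483 -0.062  0.317] [-0.129  0.196  0.168  1.545  0.    -0.272] [-0.99  -0.143  0.001]
cover 0.69 [355. 213.] 3520 [0.543 0.005 0.036]
cover 0.66 [300. 329.] 1497 [ 0.781 -0.055  0.036]
cover 0.21 [366. 264.] 197 [0.629 0.04  0.036]
release 0.58 [365. 264.] 246 [0.63  0.039 0.036]
board0 0.81 [364. 345.] 531 [0.803 0.071 0.036]
board0 0.79 [128. 203.] 1500 [ 0.577 -0.357  0.036]
board0 0.77 [194. 228.] 1401 [ 0.605 -0.25   0.036]
board0 0.7 [ 5. 27.] 284 [ 0.339 -0.525  0.036]
board0 0.62 [225. 107.] 2095 [ 0.411 -0.207  0.036]
board0 0.3 [351. 178.] 20918 [ 0.488 -0.012  0.036]
bin 0.74 [564. 211.] 13839 [0.491 0.346 0.036]
bin 0.48 [134. 121.] 1953 [ 0.447 -0.34   0.036]
bin 0.47 [352. 178.] 20963 [ 0.488 -0.009  0.036]
chassis 0.65 [354. 180.] 20938 [ 0.489 -0.007  0.036]
chassis 0.65 [223. 110.] 2129 [ 0.415 -0.21   0.036]
```

View pics/w1.png

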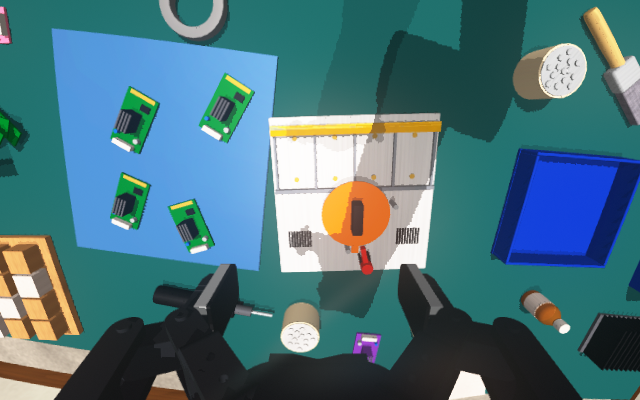

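Wrist picture: cover disc (356,213), release (366,262), lip along (272,128)–(440,126), bays below it, boards at (134,120), (227,107), (130,201), (191,226), bin (567,209). Pink and purple pieces are off the mat, so they are ruled out.

```bash
cat >> h.py <<'E'
from scipy.optimize import least_squares
def colmask(p,lo,hi):
    return cv2.inRange(cv2.cvtColor(np.ascontiguousarray(p["pixels"]),cv2.COLOR_RGB2HSV),np.array(lo),np.array(hi))
def disc(p,z=.036,r=.055):
    m=colmask(p,(5,170,90),(17,255,255)); n,l,st,_=cv2.connectedComponentsWithStats(m); i=1+np.argmax(st[1:,4])
    c=max(cv2.findContours((l==i).astype(np.uint8),cv2.RETR_EXTERNAL,cv2.CHAIN_APPROX_NONE)[0],key=len).reshape(-1,2)
    w=ray(p,c,z)[:,:2]
    s=least_squares(lambda q:np.hypot(*(w-q).T)-r,w.mean(0),loss='soft_l1',f_scale=.001); return s.x,np.abs(s.fun).mean(),len(c)
def boards(p,z=.006):
    "green boards: centre, yaw from minAreaRect at top face, sign by gold strip"
    g=cv2.morphologyEx(colmask(p,(50,120,50),(75,255,255)),cv2.MORPH_CLOSE,np.ones((7,7)))
    gold=colmask(p,(20,120,120),(32,255,255)); out=[]
    gold_u=np.argwhere(gold)[:,::-1]; gw=ray(p,gold_u,z)[:,:2] if len(gold_u) else np.zeros((0,2))
    for c in cv2.findContours(g,cv2.RETR_EXTERNAL,cv2.CHAIN_APPROX_NONE)[0]:
        if cv2.contourArea(c)<500: continue
        w=ray(p,c.reshape(-1,2),z)[:,:2]; (x,y),(a,b),t=cv2.minAreaRect((w*1000).astype(np.float32))
        if b>a: t+=90; a,b=b,a
        q=np.array([x,y])/1000; near=gw[np.hypot(*(gw-q).T)<.06]; t=(t+90)%180-90
        out.append((np.round(q,4),round(t,1),round(a,1),round(b,1),np.round(near.mean(0)-q,3) if len(near) else None))
    return out
E
python3 - <<'E'
from h import *
np.set_printoptions(precision=4,suppress=True)
p=cap("wrist"); print(disc(p))
for b in boards(p): print(b)
y=colmask(p,(20,150,120),(32,255,255)); n,l,st,_=cv2.connectedComponentsWithStats(y); i=1+np.argmax(st[1:,4])
w=ray(p,np.argwhere(l==i)[:,::-1],.024)[:,:2]; print("lip",cv2.minAreaRect((w*1000).astype(np.float32)))
for n,uv in [("ch corners",[(268,119),(441,114),(282,271),(426,268)])]: print(ray(p,uv,.012)[:,:2])
r=colmask(p,(172,150,80),(180,255,255))|colmask(p,(0,200,80),(3,255,255)); n,l,st,c=cv2.connectedComponentsWithStats(r); print(st[1:],c[1:])
b=colmask(p,(110,180,60),(125,255,255)); n,l,st,_=cv2.connectedComponentsWithStats(b); i=1+np.argmax(st[1:,4]); w=ray(p,np.argwhere(l==i)[:,::-1],.045)[:,:2];print("bin",st[i],cv2.minAreaRect((w*1000).astype(np.float32)))
# rectified top view, chassis z=.012, 2px/mm, robot at bottom
W,H=640,580; gx,gy=np.meshgrid(np.arange(W),np.arange(H)); X=.68-gy/2000; Y=.16-gx/2000
uv=proj(p,np.c_[X.ravel(),Y.ravel(),np.full(X.size,.012)]).reshape(H,W,2).astype(np.float32)
cv2.imwrite("pics/rect1.png",cv2.remap(np.ascontiguousarray(p["pixels"]),uv[...,0],uv[...,1],cv2.INTER_LINEAR)[:,:,::-1])
E
```

```text
(array([0.5455, 0.0063]), np.float64(0.00899290037966523), 197)
(array([ 0.6156, -0.2671]), 24.1, 88.5, 49.6, array([-0.037, -0.017]))
(array([ 0.5849, -0.3741]), -18.2, 88.7, 49.3, array([-0.038,  0.012]))
(array([ 0.4496, -0.3583]), -23.1, 89.2, 49.3, array([-0.038,  0.015]))
(array([ 0.4136, -0.2148]), -24.7, 88.9, 49.3, array([-0.037,  0.017]))
lip ((540.0991821289062, -26.48413848876953), (38.151283264160156, 86.53339385986328), 86.66883087158203)
[[ 0.4207 -0.147 ]
 [ 0.3746  0.1117]
 [ 0.6792 -0.0985]
 [ 0.6361  0.1592]]
[[360 249   7  14  55]
 [361 265  10   8  64]] [[362.7636 255.8   ]
 [365.3125 268.3281]]
bin [  490   149   150   120 13755] ((491.69537353515625, 342.9010009765625), (191.58705139160156, 219.96339416503906), 4.766219615936279)
```

View pics/rect1.png

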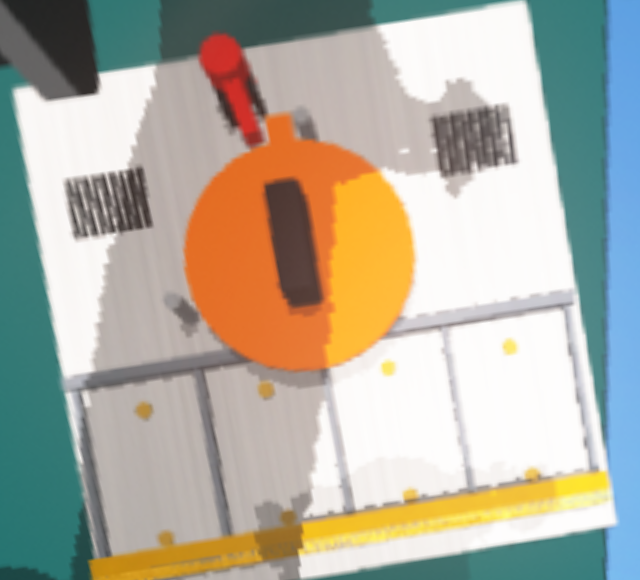

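```bash
python3 - <<'E'
from h import *
np.set_printoptions(precision=4,suppress=True)
p=cap("wrist")
m=colmask(p,(5,150,60),(26,255,255)); n,l,st,_=cv2.connectedComponentsWithStats(m); 
i=l[200,335]; print(st[i])
c=max(cv2.findContours((l==i).astype(np.uint8),cv2.RETR_EXTERNAL,cv2.CHAIN_APPROX_NONE)[0],key=len).reshape(-1,2)
w=ray(p,c,.036)[:,:2]; s=least_squares(lambda q:np.hypot(*(w-q).T)-.055,w.mean(0),loss='soft_l1',f_scale=.001); print("disc",s.x,np.median(np.abs(s.fun)))
X=lambda u,v:(.68-v/2000,.16-u/2000)
d=s.x; yaw=np.radians(9.7); 
print("rel pred",d+.095*np.array([np.cos(yaw+.2007),np.sin(yaw+.2007)]))
uv=proj(p,[[*X(221,55),.012]]); print("rel meas",ray(p,uv,.048), "bar",ray(p,proj(p,[[*X(295,242),.012]]),.062))
print("lip pts z.024",ray(p,proj(p,[[*X(608,474),.012],[*X(92,559),.012],[*X(90,580),.012],[*X(608,497),.012]]),.024))
Rz=np.array([[np.cos(yaw),-np.sin(yaw)],[np.sin(yaw),np.cos(yaw)]])
for q in [(447,332),(75,390),(572,305),(202,378)]: print("stop",(np.array(X(*q))-d)@Rz)
for q in [(527,2),(15,90),(616,522)]: print("corner",(np.array(X(*q))-d)@Rz)
for q in ray(p,proj(p,[[*X(608,474),.012],[*X(92,559),.012]]),.024): print("lipfront",(q[:2]-d)@Rz)
E
```

```text
[ 321  181   68   71 3101]
disc [0.5452 0.0061] 0.0014117608251879438
rel pred [0.6338 0.0405]
rel meas [[0.6323 0.0396 0.048 ]] bar [[0.5414 0.0029 0.062 ]]
lip pts z.024 [[ 0.4419 -0.1421  0.024 ]
 [ 0.4005  0.109   0.024 ]
 [ 0.3903  0.1099  0.024 ]
 [ 0.4307 -0.1421  0.024 ]]
stop [-0.0425 -0.0634]
stop [-0.0397  0.1249]
stop [-0.0397 -0.1272]
stop [-0.0445  0.0613]
corner [ 0.1134 -0.1306]
corner [0.1132 0.1292]
corner [-0.1503 -0.1307]
lipfront [-0.1268 -0.1287]
lipfront [-0.1253  0.1258]
```

```bash
python3 - <<'E'
from h import *
T=tool(10)
q=plan([((.633,.040,.10),T,-1),((.633,.040,.056),T,-1,2),((.633,.040,.030),T,-1,.7),((.633,.040,.12),T,-1,4)])
E
```

```text
1 x [-1, [0, 0, 0], [0.0, 0.0, -1.7]]
7 x [-1, [-2.36, 1.06, 3.11], [0, 0, 0]]
3 x [-1, [0.0, 0.0, 1.46], [0, 0, 0]]
4 x [-1, [0.0, 0.0, 0.65], [0, 0, 0]]
3 x [-1, [0.0, 0.0, -3.0], [0, 0, 0]]
```

>>> {"op": "jog_arm", "data": {"commands": [[-1,[0,0,0],[0,0,-1.7]],[-1,[-2.4,1.06,3.1],[0,0,0]],[-1,[-2.4,1.06,3.1],[0,0,0]],[-1,[-2.4,1.06,3.1],[0,0,0]],[-1,[-2.4,1.06,3.1],[0,0,0]],[-1,[-2.4,1.06,3.1],[0,0,0]],[-1,[-2.3,1.06,3.1],[0,0,0]],[-1,[-2.3,1.06,3.1],[0,0,0]],[-1,[0,0,0],[0,0,0]],[-1,[0,0,0],[0,0,0]]]}}

```text
time: 4.8
ee_pos: [0.6331, 0.0396, 0.0987]
ee_rot: [[-0.985, -0.174, -0.004], [-0.174, 0.985, -0.0], [0.004, 0.0, -1.0]]
force: [-0.6, -0.8, 0.8]
grip_width: 0.001
gripper_force: 0.0
```

>>> {"op": "jog_arm", "data": {"commands": [[-1,[0,0,1.5],[0,0,0]],[-1,[0,0,1.5],[0,0,0]],[-1,[0,0,1.4],[0,0,0]],[-1,[0,0,0.6],[0,0,0]],[-1,[0,0,0.6],[0,0,0]],[-1,[0,0,0.6],[0,0,0]],[-1,[0,0,0.6],[0,0,0]],[-1,[0,0,0.2],[0,0,0]],[-1,[0,0,0],[0,0,0]],[-1,[0,0,0],[0,0,0]]]}}

```text
time: 5.8
ee_pos: [0.6343, 0.039, 0.0318]
ee_rot: [[-0.985, -0.173, 0.001], [-0.173, 0.985, -0.001], [-0.001, -0.001, -1.0]]
force: [-3.6, -1.5, 9.0]
grip_width: -0.003
gripper_force: 4.4
```

>>> {"op": "jog_arm", "data": {"commands": [[-1,[0,0,-3],[0,0,0]],[-1,[0,0,-3],[0,0,0]],[0,[1.5,0,-3],[0,0,0]],[0,[3,-0.6,-3],[0,0,0]],[0,[3,-0.6,-3],[0,0,0]],[0,[1.8,-0.6,0],[0,0,0]],[0,[0,0,0],[0,0,0]],[0,[0,0,0],[0,0,0]]]}}

```text
time: 6.6
ee_pos: [0.546, 0.0056, 0.1804]
ee_rot: [[-0.985, -0.173, 0.001], [-0.173, 0.985, 0.0], [-0.001, 0.0, -1.0]]
force: [0.2, 0.0, -1.0]
grip_width: 0.506
gripper_force: 0.0
```

```bash
python3 - <<'E'
from h import *
np.set_printoptions(precision=4,suppress=True)
p=cap("wrist","w2.png"); print(sensors.state()["ee_pos"])
m=colmask(p,(5,150,60),(26,255,255)); n,l,st,_=cv2.connectedComponentsWithStats(m); i=1+np.argmax(st[1:,4]); print(st[i])
c=max(cv2.findContours((l==i).astype(np.uint8),cv2.RETR_EXTERNAL,cv2.CHAIN_APPROX_NONE)[0],key=len).reshape(-1,2)
w=ray(p,c,.036)[:,:2]; s=least_squares(lambda q:np.hypot(*(w-q).T)-.055,w.mean(0),loss='soft_l1',f_scale=.001); print("disc",s.x,np.median(np.abs(s.fun)))
E
```

```text
[0.5462 0.0058 0.1799]
[ 268  141  103  111 7448]
disc [0.5454 0.0064] 0.0012247360855384692
```

View pics/w2.png

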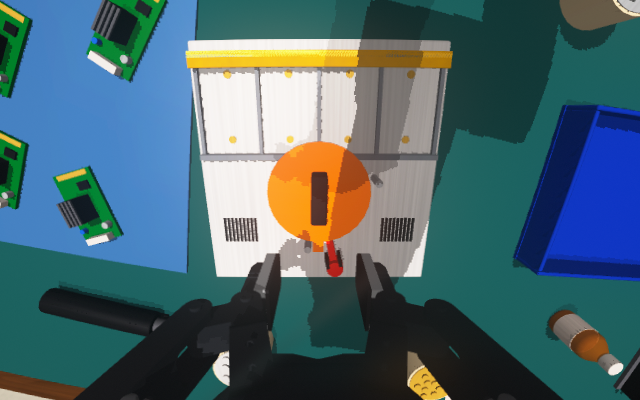

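Cover bar at (319,197) between the fingers, tab at (320,243) still locked, and the release at (334,260) is down. Next I grip the bar.

>>> {"op": "jog_arm", "data": {"commands": [[0,[0.1,0,4],[0,0,0]],[0,[0,0,4],[0,0,0]],[0,[0,0,3],[0,0,0]],[0,[0,0,2],[0,0,0]],[0,[0,0,1.15],[0,0,0]],[0,[0,0,0],[0,0,0]],[-1,[0,0,0],[0,0,0]],[-1,[0,0,0],[0,0,0]],[-1,[0,0,0],[0,0,0]],[-1,[0,0,0],[0,0,0]],[-1,[0,0,0],[0,0,0]],[-1,[0,0,0],[0,0,0]]]}}

```text
time: 7.85
ee_pos: [0.5457, 0.0054, 0.0401]
ee_rot: [[-0.985, -0.173, 0.003], [-0.173, 0.985, 0.0], [-0.003, -0.0, -1.0]]
force: [-0.2, -0.0, 6.3]
grip_width: 0.176
gripper_force: 60.9
```

>>> {"op": "jog_arm", "data": {"commands": [[-1,[0,0,-0.1],[0,0,-6]],[-1,[0,0,0],[0,0,-6]],[-1,[0,0,0],[0,0,-6]],[-1,[0,0,0],[0,0,-6]],[-1,[0,0,0],[0,0,-6]],[-1,[0,0,0],[0,0,-6]],[-1,[0,0,0],[0,0,-6]],[-1,[0,0,0],[0,0,-6]],[-1,[0,0,0],[0,0,-6]],[-1,[0,0,0],[0,0,-6]],[-1,[0,0,0],[0,0,-6]],[-1,[0,0,0],[0,0,-6]]]}}

```text
time: 9.05
ee_pos: [0.5448, 0.0054, 0.04]
ee_rot: [[-0.136, -0.991, 0.001], [-0.991, 0.136, 0.0], [-0.0, -0.001, -1.0]]
force: [0.6, -0.1, 1.0]
grip_width: 0.18
gripper_force: 39.0
```

>>> {"op": "jog_arm", "data": {"commands": [[-1,[0,0,0],[0,0,-6]],[-1,[0,0,0],[0,0,-6]],[-1,[0,0,0],[0,0,-6]],[-1,[0,0,0],[0,0,0]],[-1,[0,0,0],[0,0,0]]]}}

```text
time: 9.55
ee_pos: [0.5447, 0.0054, 0.0401]
ee_rot: [[0.171, -0.985, 0.0], [-0.985, -0.171, 0.0], [-0.0, -0.0, -1.0]]
force: [0.3, 0.8, 3.2]
grip_width: 0.175
gripper_force: 59.6
```

```bash
python3 - <<'E'
from h import *
p=cap("wrist"); cv2.imwrite("pics/w3.png",p["pixels"][100:330,150:500,::-1]); s=sensors.state(); print(s["moment"],s["joint_pos"])
E
```

```text
[0.16410499 0.01970292 0.00456004] [ 9.81184658e-03  4.83819938e-01 -1.72079654e-01  9.14360365e-01
  1.67863354e-04 -1.73298638e+00]
```

View pics/w3.png

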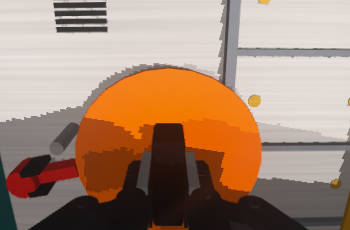

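The tab now points to +y (crop bottom, (170,228)) and the bar is square in the fingers, so the cover has turned. Next I lift.

>>> {"op": "jog_arm", "data": {"commands": [[-1,[0,0,-0.6],[0,0,0]],[-1,[0,0,-0.8],[0,0,0]],[-1,[0,0,-0.8],[0,0,0]],[-1,[0,0,-0.8],[0,0,0]],[-1,[0,0,-1.5],[0,0,0]],[-1,[0,0,-2.5],[0,0,0]],[-1,[0,0,-3],[0,0,0]],[-1,[0,0,-3],[0,0,0]],[-1,[0,0,0],[0,0,0]],[-1,[0,0,0],[0,0,0]]]}}

```text
time: 10.6
ee_pos: [0.545, 0.0053, 0.1707]
ee_rot: [[0.173, -0.985, 0.002], [-0.985, -0.173, -0.0], [0.0, -0.002, -1.0]]
force: [-0.2, -0.6, -1.8]
grip_width: 0.169
gripper_force: 59.0
```

```bash
python3 - <<'E'
from h import *
np.set_printoptions(precision=4,suppress=True)
p=cap("scene"); cv2.imwrite("pics/s2.png",cv2.resize(p["pixels"][140:260,290:540,::-1],None,fx=2.5,fy=2.5))
s=sensors.state(); print(s["force"],s["ee_pos"],s["grip_width"])
b=colmask(p,(108,150,40),(125,255,255)); l=cv2.connectedComponents(b)[1]; 
uv=np.argwhere(l==l[187,460])[:,::-1]; h=cv2.convexHull(uv.astype(np.int32)).reshape(-1,2); w=ray(p,h,.045)[:,:2]; print(len(uv),cv2.minAreaRect((w*1000).astype(np.float32)))
R=np.array(s["ee_rot"]); plan([((.49,.345,.16),R,-1)])
E
```

```text
[-0.3289  0.5051 -2.8867] [0.544  0.0053 0.1694] 0.17385409152843304
3027 ((517.1105346679688, 347.0274658203125), (238.89805603027344, 218.19873046875), 4.901258945465088)
8 x [-1, [-4.3, -0.07, 0.12], [0, 0, 0]]
```

View pics/s2.png

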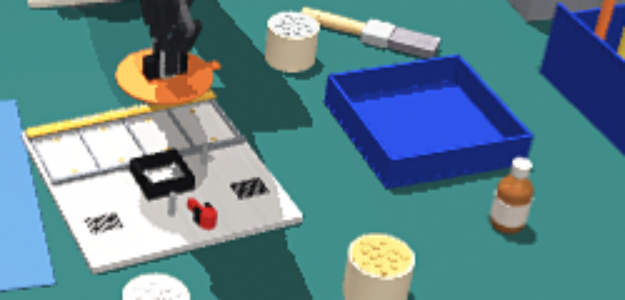

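Cover hangs level from the gripper, mount empty, release low at crop (205,215). Bin rim corners in the crop are about (326,75), (459,55), (531,130), (388,160).

```bash
python3 - <<'E'
from h import *
np.set_printoptions(precision=4,suppress=True)
p=cap("scene"); w=ray(p,np.array([(326,75),(459,55),(531,130),(388,160)])/2.5+[290,140],.045)[:,:2]; print(w,w.mean(0),np.hypot(*(w-np.roll(w,1,0)).T))
E
```

```text
[[0.4096 0.2555]
 [0.395  0.4451]
 [0.5693 0.4639]
 [0.5956 0.2702]] [0.4924 0.3587] [0.1866 0.1901 0.1753 0.1955]
```

>>> {"op": "jog_arm", "data": {"commands": [[-1,[-4,0,-0.4],[0,0,0]],[-1,[-4,0,0],[0,0,0]],[-1,[-4,0,0],[0,0,0]],[-1,[-4,0,0],[0,0,0]],[-1,[-4,0,0],[0,0,0]],[-1,[-4,0,0],[0,0,0]],[-1,[-4,0,0],[0,0,0]],[-1,[-4,0,0],[0,0,0]],[-1,[-1,0,0],[0,0,0]],[-1,[0,0,0],[0,0,0]]]}}

```text
time: 11.7
ee_pos: [0.4861, 0.3314, 0.1718]
ee_rot: [[0.176, -0.984, -0.003], [-0.984, -0.176, -0.002], [0.002, 0.003, -1.0]]
force: [1.1, -0.9, -2.1]
grip_width: 0.17
gripper_force: 59.0
```

>>> {"op": "jog_arm", "data": {"commands": [[-1,[-1.9,-0.9,0],[0,0,0]],[-1,[0,0,4],[0,0,0]],[-1,[0,0,4],[0,0,0]],[-1,[0,0,3],[0,0,0]],[-1,[0,0,1.8],[0,0,0]],[-1,[0,0,0.6],[0,0,0]],[-1,[0,0,0.5],[0,0,0]],[-1,[0,0,0.2],[0,0,0]],[-1,[0,0,0],[0,0,0]],[-1,[0,0,0],[0,0,0]]]}}

```text
time: 12.7
ee_pos: [0.4939, 0.351, 0.034]
ee_rot: [[0.173, -0.985, 0.002], [-0.985, -0.173, 0.001], [-0.001, -0.002, -1.0]]
force: [-1.0, 0.2, -1.4]
grip_width: 0.173
gripper_force: 59.0
```

>>> {"op": "jog_arm", "data": {"commands": [[-1,[0,0,0.2],[0,0,0]],[-1,[0,0,0],[0,0,0]]]}}

```text
time: 12.9
ee_pos: [0.494, 0.3513, 0.0321]
ee_rot: [[0.173, -0.985, 0.002], [-0.985, -0.173, 0.001], [-0.001, -0.003, -1.0]]
force: [0.6, -0.7, 2.7]
grip_width: 0.176
gripper_force: 59.5
```

>>> {"op": "jog_arm", "data": {"commands": [[0,[0,0,0],[0,0,0]],[0,[0,0,0],[0,0,0]],[0,[0,0,0],[0,0,0]],[0,[0,0,-2],[0,0,0]],[0,[0,0,-3],[0,0,0]],[0,[0,0,-3],[0,0,8]],[0,[0,0,-3],[0,0,8]],[0,[0,0,-3],[0,0,8]],[0,[0,0,-3],[0,0,8]],[0,[0,0,-3],[0,0,8]],[0,[0,0,-3],[0,0,8]],[0,[0,0,-2],[0,0,8]]]}}

```text
time: 14.1
ee_pos: [0.4934, 0.3509, 0.2833]
ee_rot: [[-0.724, -0.69, 0.002], [-0.69, 0.724, 0.002], [-0.003, -0.0, -1.0]]
force: [-0.1, 0.2, 0.6]
grip_width: 0.497
gripper_force: 0.0
```

>>> {"op": "jog_arm", "data": {"commands": [[0,[0,0,0],[0,0,8]],[0,[0,0,0],[0,0,8]],[0,[0,0,0],[0,0,8]],[0,[0,0,0],[0,0,8]],[0,[0,0,0],[0,0,8]],[0,[0,0,0],[0,0,8]],[0,[0,0,0],[0,0,8]],[0,[0,0,0],[0,0,8]],[0,[0,0,0],[0,0,0]]]}}

```text
time: 15.0
ee_pos: [0.493, 0.3506, 0.2806]
ee_rot: [[-0.94, 0.342, -0.0], [0.342, 0.94, -0.0], [0.0, -0.0, -1.0]]
force: [0.3, 0.3, -0.0]
grip_width: 0.493
gripper_force: 0.0
```

```bash
python3 - <<'E'
from h import *
p=cap("scene","s3.png"); s=sensors.state(); print(s["ee_pos"],s["ee_rot"][:,0])
plan([((.46,-.26,.28),tool(-20),0)])
E
```

```text
[0.49299832 0.35056821 0.28059958] [-9.40360090e-01  3.40180609e-01  2.32010937e-04]
14 x [0, [-1.26, -4.18, 0.01], [0, 0, 0]]
```

View pics/s3.png

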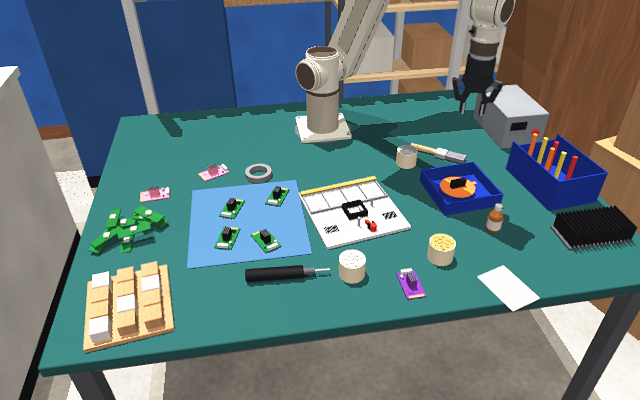

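The cover stands upright in the bin at (459,187), and all four boards are still on the mat. On to the boards.

>>> {"op": "jog_arm", "data": {"commands": [[0,[-1.3,-4.2,0],[0,0,0]],[0,[-1.3,-4.2,0],[0,0,0]],[0,[-1.3,-4.2,0],[0,0,0]],[0,[-1.3,-4.2,0],[0,0,0]],[0,[-1.3,-4.2,0],[0,0,0]],[0,[-1.3,-4.2,0],[0,0,0]],[0,[-1.3,-4.2,0],[0,0,0]],[0,[-1.3,-4.2,0],[0,0,0]],[0,[-1.3,-4.2,0],[0,0,0]],[0,[-1.3,-4.2,0],[0,0,0]],[0,[-1.3,-4.2,0],[0,0,0]],[0,[-1.3,-4.2,0],[0,0,0]]]}}

```text
time: 16.25
ee_pos: [0.4665, -0.1781, 0.281]
ee_rot: [[-0.94, 0.34, 0.001], [0.34, 0.94, -0.0], [-0.001, 0.0, -1.0]]
force: [1.2, 0.9, 0.0]
grip_width: 0.501
gripper_force: 0.0
```

>>> {"op": "jog_arm", "data": {"commands": [[0,[-1.3,-4.2,0],[0,0,0]],[0,[-0.9,-4.2,0],[0,0,0]],[0,[0,0,0],[0,0,0]],[0,[0,0,0],[0,0,0]]]}}

```text
time: 16.65
ee_pos: [0.4583, -0.2635, 0.2804]
ee_rot: [[-0.939, 0.343, -0.001], [0.343, 0.939, 0.001], [0.001, 0.001, -1.0]]
force: [-0.3, 0.4, -0.2]
grip_width: 0.499
gripper_force: 0.0
```

```bash
cat >> h.py <<'E'
def heatsink(p,b):
    "check: dark sink blob centre near board b at z~.03"
    pass
def chassis(p,g=(.5452,.0061,9.7)):
    "refine mount pose (x,y,yaw deg) by lip (yellow) front/back edges and white plate is skipped: returns lip rect centre, yaw"
    m=colmask(p,(20,150,90),(32,255,255)); n,l,st,_=cv2.connectedComponentsWithStats(m); i=1+np.argmax(st[1:,4])
    w=ray(p,np.argwhere(l==i)[:,::-1],.024)[:,:2]; return st[i],cv2.minAreaRect((w*1000).astype(np.float32))
E
python3 - <<'E'
from h import *
p=cap("wrist","w4.png"); s=sensors.state(); print(s["ee_pos"],s["time"])
bs=boards(p)
for b in bs: print(b)
print(chassis(p))
b=min((b for b in bs if -.3<b[0][1]<-.15 and b[0][0]<.5),key=lambda b:b[0][0]); q,y=b[0],b[1]
plan([((*q,.06),tool(y),0),((*q,.008),tool(y),0,2)])
E
```

```text
[ 0.45850199 -0.26258969  0.28060707] 16.7
(array([ 0.5852, -0.3748]), -17.8, 88.8, 48.3, array([-0.038,  0.011]))
(array([ 0.6146, -0.268 ]), 23.8, 86.8, 49.0, array([-0.035, -0.016]))
(array([ 0.5132, -0.664 ]), -89.1, 224.0, 167.5, None)
(array([ 0.4493, -0.3594]), -24.2, 88.8, 49.0, array([-0.037,  0.016]))
(array([ 0.414 , -0.2153]), -24.7, 89.1, 48.6, array([-0.037,  0.017]))
(array([521,  26,  52,  35, 524], dtype=int32), ((398.7076721191406, 74.50194549560547), (15.249195098876953, 70.37187957763672), 9.989470481872559))
1 x [0, [0, 0, 0], [0.0, 0.0, 4.7]]
6 x [0, [1.0, 0.41, 3.68], [0, 0, 0]]
3 x [0, [0.01, -0.01, 1.73], [0, 0, 0]]
```

View pics/w4.png

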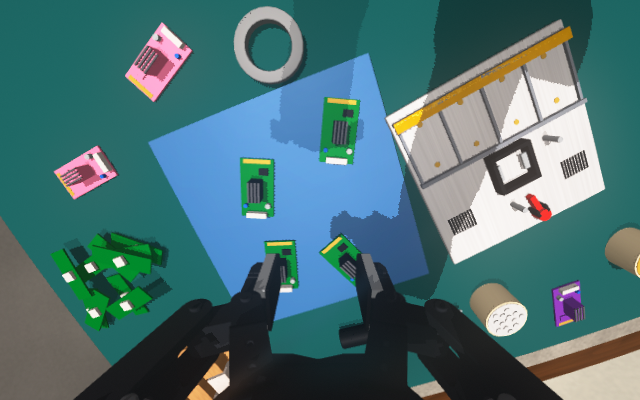

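Boards on the mat at (340,131), (257,187), (283,267) and (345,258). The two pink ones at (160,62) and (85,172) lie off the mat. I pick the one at (340,131) first.

>>> {"op": "jog_arm", "data": {"commands": [[0,[0,0,0],[0,0,4.7]],[0,[1,0.4,3.7],[0,0,0]],[0,[1,0.4,3.7],[0,0,0]],[0,[1,0.4,3.7],[0,0,0]],[0,[1,0.4,3.7],[0,0,0]],[0,[1,0.4,3.7],[0,0,0]],[0,[1,0.4,3.6],[0,0,0]],[0,[0,0,1.7],[0,0,0]],[0,[0,0,1.7],[0,0,0]],[0,[0,0,1.6],[0,0,0]],[0,[0,0,0],[0,0,0]],[0,[0,0,0],[0,0,0]]]}}

```text
time: 17.9
ee_pos: [0.4146, -0.2148, 0.0102]
ee_rot: [[-0.909, 0.416, -0.0], [0.416, 0.909, 0.0], [0.0, 0.0, -1.0]]
force: [1.1, -0.4, 0.9]
grip_width: 0.5
gripper_force: 0.0
```

>>> {"op": "jog_arm", "data": {"commands": [[-1,[0,0,0],[0,0,0]],[-1,[0,0,0],[0,0,0]],[-1,[0,0,0],[0,0,0]],[-1,[0,0,0],[0,0,0]],[-1,[0,0,0],[0,0,0]]]}}

```text
time: 18.4
ee_pos: [0.4154, -0.2162, 0.0111]
ee_rot: [[-0.908, 0.418, 0.003], [0.418, 0.908, -0.001], [-0.003, 0.001, -1.0]]
force: [-0.8, 1.7, 6.6]
grip_width: 0.197
gripper_force: 60.0
```

```bash
cat >> h.py <<'E'
M=np.array([.5452,.0061]); YAW=9.7
def bay(yb):
    c,s=np.cos(np.radians(YAW)),np.sin(np.radians(YAW)); return np.array([*(M+[c*-.088-s*yb,s*-.088+c*yb]),.012])
def tcp(yb,xe,ze,th,h,dx):
    "tool pose for the board's lower bare edge at xe,ze (m) in the bay, tilted th; h,dx: TCP in board frame"
    Rz=Ro.from_euler('z',YAW,degrees=True).as_matrix(); B=Rz@Ro.from_euler('y',-th,degrees=True).as_matrix()
    return bay(yb)+Rz@[xe,0,ze]+B@[.045+dx,0,h], B@np.diag([-1.,1.,-1.])
def comb(wps,start=None,step=4.5,turn=8.0,dec=2):
    "rows shift and turn together; waypoint (pos,R,grip,n or None)"
    s=sensors.state(); P,R=(np.array(s["ee_pos"]),np.array(s["ee_rot"])) if start is None else start
    for T,RT,g,n in wps:
        rv=Ro.from_matrix(R.T@RT).as_rotvec(degrees=True)
        n=n or max(1,int(np.ceil(max(np.linalg.norm(T-P)*100/step,np.linalg.norm(rv)/turn)-.02)))
        P0,R0=P.copy(),R.copy()
        for i in range(1,n+1):
            d=np.round(R.T@(P0+(T-P0)*i/n-P)*100,dec)+0.; a=np.round(Ro.from_matrix(R.T@R0@Ro.from_rotvec(rv*i/n,degrees=True).as_matrix()).as_rotvec(degrees=True),1)+0.
            print([g,d.tolist(),a.tolist()]); P=P+R@d/100; R=R@Ro.from_rotvec(a,degrees=True).as_matrix()
        print('--')
    return P,R
E
python3 - <<'E'
from h import *
s=sensors.state(); P=s["ee_pos"]+[0,0,.08]; h,dx=.009,.0015
up=(P,s["ee_rot"]); 
T,R=tcp(-.094,-.030,.05,20,h,dx); print(T)
plan([(T,R,-1)],start=up)
E
```

```text
[ 0.48476183 -0.09959425  0.08636117]
5 x [-1, [0, 0, 0], [-1.2, -3.8, -6.8]]
3 x [-1, [-2.7, 3.44, 1.15], [0, 0, 0]]
```

>>> {"op": "jog_arm", "data": {"commands": [[-1,[0,0,-2],[0,0,0]],[-1,[0,0,-3],[0,0,0]],[-1,[0,0,-3],[0,0,0]],[-1,[0,0,-2],[0,0,-7]],[-1,[0,0,0],[0,0,-7]],[-1,[0,0,0],[0,0,-7]],[-1,[0,0,0],[0,0,-7]],[-1,[0,0,0],[0,0,-6.4]],[-1,[0,0,0],[0,0,0]],[-1,[0,0,0],[0,0,0]]]}}

```text
time: 19.4
ee_pos: [0.4142, -0.2159, 0.1099]
ee_rot: [[-0.986, -0.165, 0.0], [-0.165, 0.986, -0.0], [-0.0, -0.0, -1.0]]
force: [0.1, -0.5, -0.1]
grip_width: 0.195
gripper_force: 59.0
```

```bash
python3 - <<'E'
from h import *
np.set_printoptions(precision=4,suppress=True)
p=cap("wrist","w5.png"); s=sensors.state(); print(s["ee_pos"],s["ee_rot"].round(3),s["grip_width"])
c=np.array(s["ee_pos"]); z=c[2]-.009+.004
print(boards(p,z))
h,dx=.009,.0015
q=comb([(*tcp(-.094,-.030,.05,20,h,dx),-1,None)])
E
```

```text
[ 0.4142 -0.2159  0.1099] [[-0.986 -0.166  0.   ]
 [-0.166  0.986 -0.   ]
 [-0.    -0.    -1.   ]] 0.19736137870227133
[(array([ 0.4831, -0.3163]), -18.0, 54.6, 29.7, array([-0.02,  0.01])), (array([ 0.3919, -0.2196]), -80.8, 49.3, 48.3, array([-0.012,  0.014])), (array([ 0.4025, -0.3068]), -23.2, 53.7, 29.8, array([0.002, 0.005]))]
[-1, [-2.22, 2.58, 0.59], [0.0, -5.0, 0.0]]
[-1, [-2.16, 2.57, 0.78], [0.0, -5.0, -0.1]]
[-1, [-2.09, 2.57, 0.96], [0.0, -5.0, 0.0]]
[-1, [-2.0, 2.57, 1.15], [0.0, -5.0, -0.1]]
--
```

View pics/w5.png

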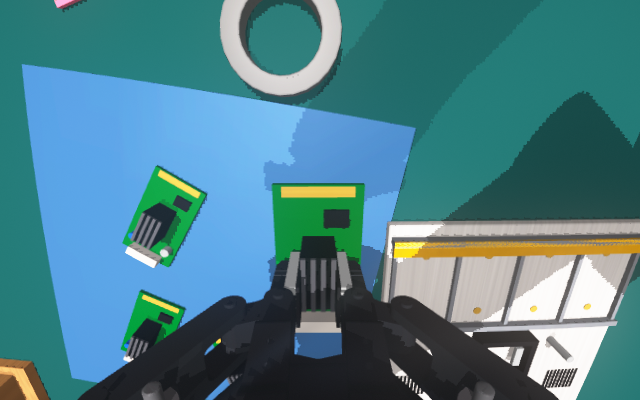

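Held board: gold edge (318,192), square in the fingers. Measured edge is 46.7 mm from the TCP, so dx is 1.7 mm as assumed. Next I tilt and move over the bay.

>>> {"op": "jog_arm", "data": {"commands": [[-1,[-2.2,2.6,0.6],[0,-5,0]],[-1,[-2.2,2.6,0.8],[0,-5,0]],[-1,[-2.1,2.6,1],[0,-5,0]],[-1,[-2,2.5,1.2],[0,-5,-0.1]],[-1,[0,0,0],[0,0,0]],[-1,[0,0,0],[0,0,0]]]}}

```text
time: 20.05
ee_pos: [0.4845, -0.0989, 0.0849]
ee_rot: [[-0.927, -0.169, 0.336], [-0.159, 0.986, 0.057], [-0.341, -0.0, -0.94]]
force: [0.9, 0.3, 0.3]
grip_width: 0.195
gripper_force: 59.1
```

```bash
python3 - <<'E'
from h import *
np.set_printoptions(precision=4,suppress=True)
p=cap("wrist","w6.png"); s=sensors.state(); print(s["ee_pos"],s["grip_width"])
h,dx=.009,.0017; yb=-.094
print(comb([(*tcp(yb,-.031,.012,20,h,dx),-1,None),(*tcp(yb,-.031,.001,20,h,dx),-1,2),(*tcp(yb,-.045,.001,20,h,dx),-1,4),(*tcp(yb,-.045,.0005,13,h,dx),-1,2),(*tcp(yb,-.045,.0005,0,h,dx),-1,4)])[0])
E
```

```text
[ 0.4854 -0.0996  0.0855] 0.19765183246227716
[-1, [1.4, 0.01, 3.43], [0.0, 0.0, 0.0]]
--
[-1, [0.19, 0.0, 0.52], [0.0, 0.0, 0.0]]
[-1, [0.19, 0.0, 0.52], [0.0, 0.0, 0.0]]
--
[-1, [0.33, 0.0, -0.12], [0.0, 0.0, 0.0]]
[-1, [0.33, 0.0, -0.12], [0.0, 0.0, 0.0]]
[-1, [0.33, 0.0, -0.12], [0.0, 0.0, 0.0]]
[-1, [0.32, 0.0, -0.12], [0.0, 0.0, 0.0]]
--
[-1, [-0.03, 0.0, 0.31], [0.0, 3.5, 0.0]]
[-1, [-0.04, 0.0, 0.31], [0.0, 3.5, 0.0]]
--
[-1, [-0.02, 0.0, 0.27], [0.0, 3.2, 0.0]]
[-1, [-0.04, 0.0, 0.26], [0.0, 3.3, 0.0]]
[-1, [-0.05, 0.0, 0.27], [0.0, 3.2, 0.0]]
[-1, [-0.07, 0.01, 0.26], [0.0, 3.3, 0.0]]
--
[ 0.476  -0.101   0.0215]
```

View pics/w6.png

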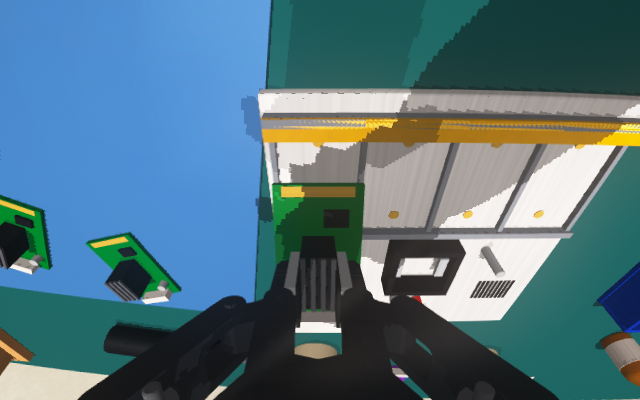

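Board above the rightmost bay: edge at (318,186), lip front at row ~141, ribs at columns ~273 and ~364. I check those numerically while lowering.

```bash
python3 - <<'E'
from h import *
np.set_printoptions(precision=4,suppress=True)
p=cap("wrist"); np.save("p6.npy",p,allow_pickle=True)
b=bay(-.094); Rz=Ro.from_euler('z',YAW,degrees=True).as_matrix()
for n,uv,z in [("ribL-lip",(275,150),.017),("ribR",(363,155),.017),("rib3",(453,148),.017),("rib4",(540,150),.017),("lipfront",(300,141.5),.024),("lipfront2",(500,144.5),.024)]:
    print(n,(ray(p,[uv],z)[0]-b)@Rz*1000)
E
```

```text
ribL-lip [-26.7055 -29.2509   5.    ]
ribR [-22.9009  30.5925   5.    ]
rib3 [-28.551   91.3547   5.    ]
rib4 [-27.8947 153.6257   5.    ]
lipfront [-36.1862 -11.6146  12.    ]
lipfront2 [-34.9196 118.188   12.    ]
```

>>> {"op": "jog_arm", "data": {"commands": [[-1,[0.7,0,1.7],[0,0,0]],[-1,[0.7,0,1.7],[0,0,0]],[-1,[0.2,0,0.5],[0,0,0]],[-1,[0.2,0,0.5],[0,0,0]],[-1,[0,0,0],[0,0,0]],[-1,[0,0,0],[0,0,0]]]}}

```text
time: 20.75
ee_pos: [0.4841, -0.1001, 0.0382]
ee_rot: [[-0.926, -0.169, 0.338], [-0.159, 0.986, 0.057], [-0.343, -0.001, -0.939]]
force: [0.5, 1.4, 0.4]
grip_width: 0.197
gripper_force: 59.1
```

```bash
python3 - <<'E'
from h import *
np.set_printoptions(precision=4,suppress=True)
h,dx=.009,.0017; yb=-.094; xe=-.044
print(comb([(*tcp(yb,xe,.001,20,h,dx),-1,4),(*tcp(yb,xe,.0005,13,h,dx),-1,2),(*tcp(yb,xe,.0005,0,h,dx),-1,4)])[0])
E
```

```text
[-1, [0.31, 0.01, -0.09], [0.0, 0.0, 0.0]]
[-1, [0.32, 0.01, -0.1], [0.0, 0.0, 0.0]]
[-1, [0.31, 0.01, -0.09], [0.0, 0.0, 0.0]]
[-1, [0.31, 0.01, -0.09], [0.0, 0.1, 0.0]]
--
[-1, [-0.03, 0.0, 0.31], [0.0, 3.5, 0.0]]
[-1, [-0.04, 0.0, 0.31], [0.0, 3.5, 0.0]]
--
[-1, [-0.02, 0.0, 0.27], [0.0, 3.2, 0.0]]
[-1, [-0.04, 0.0, 0.26], [0.0, 3.3, 0.0]]
[-1, [-0.05, 0.0, 0.27], [0.0, 3.2, 0.0]]
[-1, [-0.07, 0.0, 0.26], [-0.1, 3.3, 0.0]]
--
[ 0.477  -0.1009  0.0215]
```

>>> {"op": "jog_arm", "data": {"commands": [[-1,[0.3,0,-0.1],[0,0,0]],[-1,[0.3,0,-0.1],[0,0,0]],[-1,[0.3,0,-0.1],[0,0,0]],[-1,[0.3,0,-0.1],[0,0,0]],[-1,[0,0,0],[0,0,0]],[-1,[0,0,0],[0,0,0]]]}}

```text
time: 21.35
ee_pos: [0.4708, -0.1018, 0.0374]
ee_rot: [[-0.926, -0.169, 0.337], [-0.159, 0.986, 0.057], [-0.342, -0.001, -0.94]]
force: [0.6, -0.2, -0.8]
grip_width: 0.193
gripper_force: 59.1
```

>>> {"op": "jog_arm", "data": {"commands": [[-1,[0,0,0.3],[0,3.5,0]],[-1,[0,0,0.3],[0,3.5,0]],[-1,[0,0,0.3],[0,3.2,0]],[-1,[0,0,0.3],[0,3.3,0]],[-1,[0,0,0],[0,0,0]]]}}

```text
time: 21.85
ee_pos: [0.4765, -0.1012, 0.0261]
ee_rot: [[-0.979, -0.171, 0.114], [-0.17, 0.985, 0.018], [-0.115, -0.001, -0.993]]
force: [2.2, -0.1, 3.4]
grip_width: 0.198
gripper_force: 59.5
```

```bash
python3 - <<'E'
from h import *
h,dx=.009,.0017; yb=-.094; xe=-.044
comb([(*tcp(yb,xe,.000,0,h,dx),-1,2)])
E
```

```text
[-1, [0.0, 0.01, 0.26], [0.0, 3.3, 0.1]]
[-1, [-0.01, 0.01, 0.25], [-0.1, 3.3, 0.0]]
--
```

>>> {"op": "jog_arm", "data": {"commands": [[-1,[-0.05,0,0.25],[0,3.3,0]],[-1,[-0.05,0,0.25],[0,3.3,0]],[-1,[0,0,0],[0,0,0]],[-1,[0,0,0],[0,0,0]]]}}

```text
time: 22.25
ee_pos: [0.4763, -0.1011, 0.0211]
ee_rot: [[-0.986, -0.169, 0.001], [-0.169, 0.986, -0.001], [-0.001, -0.001, -1.0]]
force: [1.4, -0.2, 2.5]
grip_width: 0.195
gripper_force: 59.6
```

>>> {"op": "jog_arm", "data": {"commands": [[-0.2,[0,0,0],[0,0,0]],[-0.2,[0,0,0],[0,0,0]],[-0.2,[0,0,0],[0,0,0]],[-0.2,[0,0,-2],[0,0,0]],[-0.2,[0,0,-3],[0,0,0]],[0,[0,-2,-4],[0,0,0]],[0,[0,-2,-4],[0,0,0]],[0,[0,-2,-4],[0,0,7.5]],[0,[0,-2,-4],[0,0,7.5]],[0,[0,-2,-3],[0,0,7.5]],[0,[0,0,0],[0,0,7.5]],[0,[0,0,0],[0,0,0]]]}}

```text
time: 23.45
ee_pos: [0.4849, -0.2007, 0.2617]
ee_rot: [[-0.938, 0.347, 0.0], [0.347, 0.938, -0.001], [-0.001, -0.001, -1.0]]
force: [0.4, -0.4, -0.8]
grip_width: 0.504
gripper_force: 0.0
```

```bash
cat >> h.py <<'E'
def inbay(p,yb):
    "board in bay: rect at its top face, in the bay frame (mm)"
    Rz=Ro.from_euler('z',YAW,degrees=True).as_matrix()
    for b in boards(p,.016):
        q=(np.array([*b[0],.012])-bay(yb))@Rz*1000
        if abs(q[0])<40 and abs(q[1])<30: print("inbay",yb,q.round(1),b[1]-YAW,b[2:4])
E
python3 - <<'E'
from h import *
p=cap("wrist"); s=sensors.state(); print(s["ee_pos"],s["time"]); inbay(p,-.094)
bs=boards(p)
for b in bs: print(b)
b=min(bs,key=lambda b:np.hypot(*(b[0]-[.449,-.359]))); q,y=b[0],b[1]
plan([((*q,.06),tool(y),0),((*q,.009),tool(y),0,2)])
E
```

```text
[ 0.48435946 -0.19999185  0.26061711] 23.5
inbay -0.094 [ 4.7 -0.2  0. ] -0.09999999999999964 (79.8, 48.9)
(array([ 0.5848, -0.3746]), -18.0, 88.5, 49.7, array([-0.037,  0.012]))
(array([ 0.6155, -0.2672]), 24.3, 88.8, 49.5, array([-0.036, -0.017]))
(array([ 0.513, -0.666]), -89.6, 225.6, 169.0, None)
(array([ 0.4498, -0.3586]), -23.0, 89.4, 49.0, array([-0.038,  0.015]))
(array([ 0.4808, -0.099 ]), 9.6, 81.8, 50.1, array([-0.048, -0.007]))
1 x [0, [0, 0, 0], [-0.1, -0.1, 2.9]]
6 x [0, [-0.5, -2.66, 3.34], [0, 0, 0]]
3 x [0, [-0.01, 0.0, 1.71], [0, 0, 0]]
```

>>> {"op": "jog_arm", "data": {"commands": [[0,[0,0,0],[0,0,3]],[0,[-0.5,-2.7,3.3],[0,0,0]],[0,[-0.5,-2.7,3.3],[0,0,0]],[0,[-0.5,-2.7,3.3],[0,0,0]],[0,[-0.5,-2.6,3.3],[0,0,0]],[0,[-0.5,-2.6,3.4],[0,0,0]],[0,[-0.5,-2.7,3.4],[0,0,0]],[0,[0,0,1.7],[0,0,0]],[0,[0,0,1.7],[0,0,0]],[0,[0,0,1.6],[0,0,0]],[0,[0,0,0],[0,0,0]],[0,[0,0,0],[0,0,0]]]}}

```text
time: 24.7
ee_pos: [0.4481, -0.3578, 0.0102]
ee_rot: [[-0.92, 0.393, -0.004], [0.393, 0.92, 0.001], [0.004, -0.001, -1.0]]
force: [-0.5, -0.2, 0.6]
grip_width: 0.5
gripper_force: 0.0
```

>>> {"op": "jog_arm", "data": {"commands": [[-1,[0,0,0],[0,0,0]],[-1,[0,0,0],[0,0,0]],[-1,[0,0,0],[0,0,0]],[-1,[0,0,0],[0,0,0]],[-1,[0,0,0],[0,0,0]]]}}

```text
time: 25.2
ee_pos: [0.4497, -0.3594, 0.0123]
ee_rot: [[-0.919, 0.394, 0.0], [0.394, 0.919, -0.002], [-0.001, -0.002, -1.0]]
force: [1.5, 0.4, 6.1]
grip_width: 0.195
gripper_force: 61.6
```

>>> {"op": "jog_arm", "data": {"commands": [[-1,[0,0,-2],[0,0,0]],[-1,[0,0,-3],[0,0,0]],[-1,[0,0,-3],[0,0,0]],[-1,[0,0,-2],[0,0,-8]],[-1,[0,0,0],[0,0,-8]],[-1,[0,0,0],[0,0,-8]],[-1,[0,0,0],[0,0,-8]],[-1,[0,0,0],[0,0,-0.9]],[-1,[-1.2,4.6,0],[0,0,0]],[-1,[-1.2,4.6,0],[0,0,0]],[-1,[-1.2,4.6,0],[0,0,0]],[-1,[-1.2,4.6,0],[0,0,0]]]}}

```text
time: 26.4
ee_pos: [0.4651, -0.1678, 0.1107]
ee_rot: [[-0.986, -0.164, -0.002], [-0.164, 0.986, -0.001], [0.002, -0.0, -1.0]]
force: [0.7, 0.6, -0.6]
grip_width: 0.199
gripper_force: 60.6
```

>>> {"op": "jog_arm", "data": {"commands": [[-1,[-1.2,4.6,0],[0,0,0]],[-1,[0,0,0],[0,0,0]],[-1,[0,0,0],[0,0,0]]]}}

```text
time: 26.7
ee_pos: [0.4696, -0.1209, 0.1108]
ee_rot: [[-0.986, -0.169, -0.002], [-0.169, 0.986, -0.001], [0.002, -0.001, -1.0]]
force: [0.5, 0.2, -1.3]
grip_width: 0.194
gripper_force: 60.6
```

```bash
cat >> h.py <<'E'
def held(p,h):
    "held untilted board: dx (TCP in board x) and lateral offset of board, mm, yaw error"
    s=sensors.state(); c=np.array(s["ee_pos"]); R=np.array(s["ee_rot"]); z=c[2]-h+.004; o=[]
    for b in boards(p,z):
        v=(np.array([*b[0],c[2]])-c)@R[:,:2]   # along tool x (= -board x), y
        if abs(v[1])<.02 and 0<v[0]<.05:
            L=min(b[2:4]) if abs(b[3]-49.5)>abs(b[2]-49.5) else b[3]
            u=ray(p,np.zeros((1,2)),z)
            g=cv2.morphologyEx(colmask(p,(50,120,50),(75,255,255)),cv2.MORPH_CLOSE,np.ones((7,7)))
            w=ray(p,np.argwhere(g)[:,::-1],z); t=(w-c)@R; t=t[(np.abs(t[:,1])<.03)&(t[:,0]>0)&(t[:,0]<.06)]
            o.append(("edge",np.percentile(t[:,0],99.7)*1000,"lat",np.percentile(t[:,1],[1,99])*1000,"yaw",b[1],b[2:4]))
    return o
E
python3 - <<'E'
from h import *
np.set_printoptions(precision=4,suppress=True)
p=cap("wrist"); s=sensors.state(); print(s["ee_pos"],s["ee_rot"][:,0],s["grip_width"]); print(held(p,.0095))
E
```

```text
[ 0.4697 -0.122   0.1108] [-0.9859 -0.1672  0.0019] 0.1937313857718405
[('edge', np.float64(47.45773623768524), 'lat', array([-23.032 ,  27.4307]), 'yaw', -80.3, (51.2, 49.5))]
```

```bash
python3 - <<'E'
from h import *
h,dx=.0093,.0012; yb=-.032
comb([(*tcp(yb,-.031,.05,20,h,dx),-1,None),(*tcp(yb,-.031,.0015,20,h,dx),-1,None)])
E
```

```text
[-1, [-0.57, 2.72, 0.81], [0.0, -6.7, 0.0]]
[-1, [-0.48, 2.72, 0.86], [0.0, -6.7, 0.0]]
[-1, [-0.37, 2.72, 0.92], [-0.1, -6.7, -0.1]]
--
[-1, [0.83, 0.0, 2.28], [0.0, 0.0, 0.0]]
[-1, [0.83, 0.0, 2.28], [0.0, 0.0, 0.0]]
--
```

>>> {"op": "jog_arm", "data": {"commands": [[-1,[-0.6,2.7,0.8],[0,-6.7,0]],[-1,[-0.5,2.7,0.9],[0,-6.7,0]],[-1,[-0.4,2.7,0.9],[0,-6.7,0]],[-1,[0,0,0],[0,0,0]],[-1,[0.4,0,1.1],[0,0,0]],[-1,[0.4,0,1.1],[0,0,0]],[-1,[0.4,0,1.1],[0,0,0]],[-1,[0,0,0],[0,0,0]],[-1,[0,0,0],[0,0,0]]]}}

```text
time: 27.65
ee_pos: [0.4739, -0.0404, 0.0515]
ee_rot: [[-0.927, -0.165, 0.337], [-0.155, 0.986, 0.056], [-0.341, -0.0, -0.94]]
force: [-0.7, -0.1, -0.7]
grip_width: 0.196
gripper_force: 60.6
```

```bash
python3 - <<'E'
from h import *
np.set_printoptions(precision=4,suppress=True)
h,dx=.0093,.0012; yb=-.032; xe=-.044
p=cap("wrist"); s=sensors.state(); print(s["ee_pos"],s["ee_rot"][:,2])
# gold of held board in tool-frame plane: intersect rays with board top plane
R=np.array(s["ee_rot"]);c=np.array(s["ee_pos"])
m=colmask(p,(20,110,90),(32,255,255)); uv=np.argwhere(m)[:,::-1]
n=cv2.undistortPoints(uv.reshape(-1,1,2).astype(float),K(p),np.array(p["dist"],float)).reshape(-1,2); Rc=np.array(p["R"]); d=np.c_[n,np.ones(len(n))]@Rc; o=-Rc.T@p["t"]
k=((c+R[:,2]*(h-.004)-o)@R[:,2])/(d@R[:,2]); t=((o+d*k[:,None])-c)@R*1000
t=t[(np.abs(t[:,1])<30)&(t[:,0]>30)&(t[:,0]<52)]; print(len(t),np.percentile(t[:,0],[2,98]),np.percentile(t[:,1],[2,98]))
comb([(*tcp(yb,-.031,.001,20,h,dx),-1,None),(*tcp(yb,xe,.001,20,h,dx),-1,4),(*tcp(yb,xe,.0005,6.6,h,dx),-1,4)])
E
```

```text
[ 0.4743 -0.0403  0.0519] [ 0.3379  0.056  -0.9395]
423 [38.4816 44.1479] [-19.6287  18.8001]
[-1, [0.6, 0.18, 1.32], [-0.1, 0.0, -0.2]]
--
[-1, [0.3, 0.0, -0.11], [0.0, 0.0, 0.0]]
[-1, [0.31, 0.0, -0.11], [0.0, 0.0, 0.0]]
[-1, [0.3, 0.0, -0.12], [0.0, 0.0, 0.0]]
[-1, [0.31, 0.0, -0.11], [0.0, 0.0, 0.0]]
--
[-1, [-0.02, 0.0, 0.29], [0.0, 3.4, 0.0]]
[-1, [-0.03, 0.0, 0.28], [0.0, 3.3, 0.0]]
[-1, [-0.05, 0.0, 0.28], [0.0, 3.4, 0.0]]
[-1, [-0.07, 0.0, 0.28], [0.0, 3.3, 0.0]]
--
```

>>> {"op": "jog_arm", "data": {"commands": [[-1,[0.3,0.1,0.7],[0,0,0]],[-1,[0.3,0.1,0.6],[0,0,0]],[-1,[0,0,0],[0,0,0]],[-1,[0.3,0,-0.1],[0,0,0]],[-1,[0.3,0,-0.1],[0,0,0]],[-1,[0.3,0,-0.1],[0,0,0]],[-1,[0.3,0,-0.1],[0,0,0]],[-1,[0.05,0,0],[0,0,0]],[-1,[0,0,0],[0,0,0]]]}}

```text
time: 28.6
ee_pos: [0.4592, -0.0397, 0.0368]
ee_rot: [[-0.926, -0.167, 0.337], [-0.158, 0.986, 0.057], [-0.342, -0.001, -0.94]]
force: [-0.1, 0.7, -0.8]
grip_width: 0.193
gripper_force: 60.8
```

>>> {"op": "jog_arm", "data": {"commands": [[-1,[0,0,0.3],[0,3.5,0]],[-1,[0,0,0.3],[0,3.5,0]],[-1,[0,0,0.3],[0,3.2,0]],[-1,[0,0,0.3],[0,3.3,0]],[-1,[0,0,0],[0,0,0]]]}}

```text
time: 29.1
ee_pos: [0.4651, -0.0391, 0.0263]
ee_rot: [[-0.979, -0.168, 0.114], [-0.167, 0.986, 0.018], [-0.115, -0.001, -0.993]]
force: [-0.1, 0.5, 9.3]
grip_width: 0.195
gripper_force: 62.0
```

```bash
python3 - <<'E'
from h import *
h,dx=.0093,.0012; yb=-.032; xe=-.044
comb([(*tcp(yb,xe,.000,0,h,dx),-1,2)])
E
```

```text
[-1, [-0.01, -0.05, 0.25], [0.0, 3.3, 0.0]]
[-1, [-0.02, -0.05, 0.26], [-0.1, 3.3, 0.0]]
--
```

>>> {"op": "jog_arm", "data": {"commands": [[-1,[0,-0.05,0.2],[0,3.3,0]],[-1,[0,-0.05,0.2],[0,3.3,0]],[-1,[0,0,0],[0,0,0]],[-1,[0,0,0],[0,0,0]]]}}

```text
time: 29.5
ee_pos: [0.465, -0.0401, 0.0223]
ee_rot: [[-0.986, -0.168, 0.002], [-0.168, 0.986, -0.001], [-0.002, -0.001, -1.0]]
force: [-1.3, 0.1, 5.4]
grip_width: 0.19
gripper_force: 61.7
```

>>> {"op": "jog_arm", "data": {"commands": [[-0.2,[0,0,0],[0,0,0]],[-0.2,[0,0,0],[0,0,0]],[-0.2,[0,0,0],[0,0,0]],[-0.2,[0,0,-2],[0,0,0]],[-0.2,[0,0,-3],[0,0,0]],[0,[-1,-3,-3.5],[0,0,0]],[0,[-1,-3,-3.5],[0,0,0]],[0,[-1,-3,-3.5],[0,0,7]],[0,[0,-3,-3.5],[0,0,7]],[0,[0,-3,-3.5],[0,0,7]],[0,[0,0,0],[0,0,6.7]],[0,[0,0,0],[0,0,0]]]}}

```text
time: 30.7
ee_pos: [0.5073, -0.1846, 0.247]
ee_rot: [[-0.95, 0.311, 0.0], [0.311, 0.95, -0.001], [-0.001, -0.001, -1.0]]
force: [-1.1, 0.8, -0.0]
grip_width: 0.503
gripper_force: 0.0
```

```bash
python3 - <<'E'
from h import *
p=cap("wrist"); s=sensors.state(); print(s["ee_pos"],s["time"]); inbay(p,-.094); inbay(p,-.032)
bs=boards(p)
for b in bs: print(b)
b=min(bs,key=lambda b:np.hypot(*(b[0]-[.585,-.374]))); q,y=b[0],b[1]
plan([((*q,.06),tool(y),0),((*q,.0095),tool(y),0,2)])
E
```

```text
[ 0.50661516 -0.18371512  0.24583075] 30.75
inbay -0.094 [ 4.2 -0.1  0. ] -0.09999999999999964 (80.4, 48.9)
inbay -0.032 [ 3.4 -1.1  0. ] -0.09999999999999964 (79.1, 49.2)
(array([ 0.5852, -0.3743]), -17.9, 88.8, 49.1, array([-0.038,  0.011]))
(array([ 0.6157, -0.2671]), 24.0, 88.8, 48.9, array([-0.037, -0.017]))
(array([ 0.527, -0.677]), -42.9, 224.5, 142.3, None)
(array([ 0.4799, -0.0993]), 9.6, 82.6, 50.2, array([-0.047, -0.006]))
(array([ 0.4685, -0.0376]), 9.6, 81.2, 50.5, array([-0.045, -0.011]))
7 x [0, [-1.91, -2.24, 2.65], [0, 0, 0]]
3 x [0, [-0.01, 0.0, 1.69], [0, 0, 0]]
```

>>> {"op": "jog_arm", "data": {"commands": [[0,[-1.9,-2.25,2.6],[0,0,0]],[0,[-1.9,-2.25,2.6],[0,0,0]],[0,[-1.9,-2.25,2.6],[0,0,0]],[0,[-1.9,-2.25,2.7],[0,0,0]],[0,[-1.9,-2.25,2.7],[0,0,0]],[0,[-1.9,-2.2,2.7],[0,0,0]],[0,[-1.9,-2.2,2.7],[0,0,0]],[0,[0,0,1.7],[0,0,0]],[0,[0,0,1.7],[0,0,0]],[0,[0,0,1.6],[0,0,0]],[0,[0,0,0],[0,0,0]],[0,[0,0,0],[0,0,0]]]}}

```text
time: 31.95
ee_pos: [0.5839, -0.3723, 0.0091]
ee_rot: [[-0.951, 0.308, -0.004], [0.308, 0.951, 0.001], [0.004, -0.0, -1.0]]
force: [-0.6, 0.4, 0.4]
grip_width: 0.499
gripper_force: 0.0
```

>>> {"op": "jog_arm", "data": {"commands": [[-1,[0,0,0],[0,0,0]],[-1,[0,0,0],[0,0,0]],[-1,[0,0,0],[0,0,0]],[-1,[0,0,0],[0,0,0]],[-1,[0,0,0],[0,0,0]]]}}

```text
time: 32.45
ee_pos: [0.5851, -0.3738, 0.0113]
ee_rot: [[-0.951, 0.31, -0.0], [0.31, 0.951, -0.001], [-0.0, -0.001, -1.0]]
force: [-0.3, 1.9, 5.5]
grip_width: 0.194
gripper_force: 62.0
```

>>> {"op": "jog_arm", "data": {"commands": [[-1,[0,0,-2],[0,0,0]],[-1,[0,0,-3],[0,0,0]],[-1,[0,0,-3],[0,0,0]],[-1,[0,0,-2],[0,0,-7]],[-1,[0,0,0],[0,0,-7]],[-1,[0,0,0],[0,0,-7]],[-1,[0,0,0],[0,0,-6.7]],[-1,[0.5,4.4,0],[0,0,0]],[-1,[0.5,4.4,0],[0,0,0]],[-1,[0.5,4.4,0],[0,0,0]],[-1,[0.5,4.4,0],[0,0,0]],[-1,[0.5,4.4,0],[0,0,0]]]}}

```text
time: 33.65
ee_pos: [0.522, -0.1594, 0.1096]
ee_rot: [[-0.986, -0.167, -0.002], [-0.167, 0.986, -0.001], [0.002, -0.0, -1.0]]
force: [0.5, 0.5, -0.2]
grip_width: 0.195
gripper_force: 61.2
```

>>> {"op": "jog_arm", "data": {"commands": [[-1,[0.5,4.4,0],[0,0,0]],[-1,[0.5,4.4,0],[0,0,0]],[-1,[0.5,4.4,0],[0,0,0]],[-1,[0,0,0],[0,0,0]],[-1,[0,0,0],[0,0,0]]]}}

```text
time: 34.15
ee_pos: [0.486, -0.0325, 0.1101]
ee_rot: [[-0.985, -0.17, -0.002], [-0.17, 0.985, -0.001], [0.002, -0.001, -1.0]]
force: [0.4, -0.1, -0.6]
grip_width: 0.194
gripper_force: 61.2
```

```bash
cat >> h.py <<'E'
def gold(p,h):
    "gold strip of the held board in tool x,y (mm) on the board's top plane"
    s=sensors.state(); R=np.array(s["ee_rot"]);c=np.array(s["ee_pos"])
    m=colmask(p,(20,110,90),(32,255,255)); uv=np.argwhere(m)[:,::-1]
    n=cv2.undistortPoints(uv.reshape(-1,1,2).astype(float),K(p),np.array(p["dist"],float)).reshape(-1,2); Rc=np.array(p["R"]); d=np.c_[n,np.ones(len(n))]@Rc; o=-Rc.T@p["t"]
    k=((c+R[:,2]*(h-.004)-o)@R[:,2])/(d@R[:,2]); t=((o+d*k[:,None])-c)@R*1000
    t=t[(np.abs(t[:,1])<30)&(t[:,0]>30)&(t[:,0]<52)]; return len(t),np.percentile(t[:,0],[2,98]),np.percentile(t[:,1],[2,98]),cv2.minAreaRect(t[:,:2].astype(np.float32))
E
python3 - <<'E'
from h import *
np.set_printoptions(precision=4,suppress=True)
p=cap("wrist"); s=sensors.state(); print(s["ee_pos"],s["grip_width"]); h,dx=.0093,.001; yb=.030
print(gold(p,h))
comb([(*tcp(yb,-.031,.045,20,h,dx),-1,None),(*tcp(yb,-.031,.0015,20,h,dx),-1,None)])
E
```

```text
[ 0.4865 -0.0334  0.1101] 0.1985344518708122
(803, array([36.2698, 41.9375]), array([-18.067 ,  19.9275]), ((39.10546875, 0.9312095642089844), (39.31406784057617, 5.663081645965576), 89.97342681884766))
[-1, [0.48, 1.97, 0.95], [0.0, -6.7, 0.0]]
[-1, [0.59, 1.97, 0.89], [0.0, -6.7, 0.0]]
[-1, [0.69, 1.97, 0.82], [-0.1, -6.7, 0.0]]
--
[-1, [1.48, 0.0, 4.09], [0.0, 0.0, 0.0]]
--
```

>>> {"op": "jog_arm", "data": {"commands": [[-1,[0.5,1.9,0.9],[0,-6.7,0]],[-1,[0.6,1.9,0.9],[0,-6.7,0]],[-1,[0.7,1.9,0.8],[0,-6.7,0]],[-1,[0,0,0],[0,0,0]],[-1,[0.5,0,1.2],[0,0,0]],[-1,[0.5,0,1.2],[0,0,0]],[-1,[0,0,0],[0,0,0]],[-1,[0,0,0],[0,0,0]]]}}

```text
time: 35.0
ee_pos: [0.4616, 0.0191, 0.0562]
ee_rot: [[-0.927, -0.166, 0.336], [-0.156, 0.986, 0.056], [-0.341, -0.001, -0.94]]
force: [-0.2, -0.5, -0.7]
grip_width: 0.198
gripper_force: 61.2
```

```bash
python3 - <<'E'
from h import *
np.set_printoptions(precision=4,suppress=True)
h,dx=.0093,-.001; yb=.0295; xe=-.044
p=cap("wrist"); s=sensors.state(); print(s["ee_pos"],gold(p,h))
comb([(*tcp(yb,-.032,.001,20,h,dx),-1,2),(*tcp(yb,xe,.001,20,h,dx),-1,4)])
E
```

```text
[0.4619 0.0193 0.0566] (444, array([36.7175, 42.3858]), array([-19.7183,  17.0787]), ((39.53619384765625, -0.3987998962402344), (5.654386043548584, 39.67190170288086), 0.09584426134824753))
[-1, [0.43, 0.12, 0.9], [0.0, 0.0, -0.1]]
[-1, [0.44, 0.13, 0.9], [-0.1, 0.0, 0.0]]
--
[-1, [0.28, 0.0, -0.1], [0.0, 0.0, 0.0]]
[-1, [0.28, 0.0, -0.11], [0.0, 0.0, 0.0]]
[-1, [0.28, 0.0, -0.1], [0.0, 0.0, 0.0]]
[-1, [0.28, 0.0, -0.1], [0.0, 0.0, 0.0]]
--
```

>>> {"op": "jog_arm", "data": {"commands": [[-1,[0.4,0.1,0.9],[0,0,0]],[-1,[0.4,0.1,0.9],[0,0,0]],[-1,[0,0,0],[0,0,0]],[-1,[0.3,0,-0.1],[0,0,0]],[-1,[0.3,0,-0.1],[0,0,0]],[-1,[0.3,0,-0.1],[0,0,0]],[-1,[0.3,0,-0.1],[0,0,0]],[-1,[0,0,0],[0,0,0]],[-1,[0,0,0],[0,0,0]]]}}

```text
time: 35.95
ee_pos: [0.4468, 0.0198, 0.0363]
ee_rot: [[-0.926, -0.168, 0.338], [-0.158, 0.986, 0.057], [-0.342, -0.001, -0.94]]
force: [-0.2, 0.7, -1.9]
grip_width: 0.194
gripper_force: 61.2
```

>>> {"op": "jog_arm", "data": {"commands": [[-1,[0,0,0.3],[0,3.5,0]],[-1,[0,0,0.3],[0,3.5,0]],[-1,[0,0,0.3],[0,3.2,0]],[-1,[0,0,0.3],[0,3.3,0]],[-1,[0,0,0],[0,0,0]]]}}

```text
time: 36.45
ee_pos: [0.4527, 0.0206, 0.0256]
ee_rot: [[-0.979, -0.168, 0.114], [-0.167, 0.986, 0.018], [-0.115, -0.001, -0.993]]
force: [-0.4, 0.1, 9.1]
grip_width: 0.194
gripper_force: 62.4
```

```bash
python3 - <<'E'
from h import *
h,dx=.0093,-.001; yb=.0295; xe=-.044
comb([(*tcp(yb,xe,.0005,0,h,dx),-1,2)])
E
```

```text
[-1, [-0.01, -0.02, 0.19], [0.0, 3.3, 0.0]]
[-1, [-0.03, -0.02, 0.19], [-0.1, 3.3, 0.0]]
--
```

>>> {"op": "jog_arm", "data": {"commands": [[-1,[0,0,0.2],[0,3.3,0]],[-1,[0,0,0.2],[0,3.3,0]],[-1,[0,0,0],[0,0,0]],[-1,[0,0,0],[0,0,0]]]}}

```text
time: 36.85
ee_pos: [0.4525, 0.0206, 0.0212]
ee_rot: [[-0.986, -0.168, 0.003], [-0.168, 0.986, -0.0], [-0.003, -0.001, -1.0]]
force: [3.3, -0.1, 2.7]
grip_width: 0.197
gripper_force: 61.9
```

>>> {"op": "jog_arm", "data": {"commands": [[-0.2,[0,0,0],[0,0,0]],[-0.2,[0,0,0],[0,0,0]],[-0.2,[0,0,0],[0,0,0]],[-0.2,[0,0,-2],[0,0,0]],[-0.2,[0,0,-3],[0,0,0]],[0,[-1,-4,-3],[0,0,0]],[0,[-1,-4,-3],[0,0,0]],[0,[-1,-4,-3],[0,0,0]],[0,[-1,-4,-3],[0,0,0]],[0,[-1,-4,-3],[0,0,0]],[0,[0,0,-2],[0,0,0]],[0,[0,0,0],[0,0,0]]]}}

```text
time: 38.05
ee_pos: [0.5331, -0.1663, 0.2403]
ee_rot: [[-0.986, -0.165, 0.004], [-0.165, 0.986, -0.002], [-0.003, -0.003, -1.0]]
force: [-0.7, -0.3, -0.2]
grip_width: 0.502
gripper_force: 0.0
```

```bash
python3 - <<'E'
from h import *
p=cap("wrist"); s=sensors.state(); print(s["ee_pos"],s["time"]); inbay(p,-.094); inbay(p,-.032); inbay(p,.03)
bs=boards(p)
for b in bs: print(b)
b=min(bs,key=lambda b:np.hypot(*(b[0]-[.615,-.267]))); q,y=b[0],b[1]
plan([((*q,.06),tool(y),0),((*q,.0095),tool(y),0,2)])
E
```

```text
[ 0.53198905 -0.16523313  0.23833468] 38.1
inbay -0.094 [ 4.1 -0.1  0. ] 0.0 (80.5, 49.5)
inbay -0.032 [ 4.  -1.1  0. ] 0.40000000000000036 (78.3, 49.9)
inbay 0.03 [ 4.2 -1.2  0. ] -0.6999999999999993 (81.0, 50.1)
(array([ 0.6161, -0.2673]), 24.1, 89.2, 49.6, array([-0.037, -0.017]))
(array([0.4579, 0.0259]), 9.0, 83.2, 51.4, array([-0.048, -0.008]))
(array([ 0.4685, -0.0369]), 10.1, 80.5, 51.3, array([-0.047, -0.009]))
(array([ 0.4792, -0.0986]), 9.7, 82.6, 50.8, array([-0.048, -0.007]))
(array([ 0.4896, -0.5767]), -8.6, 69.1, 49.4, None)
2 x [0, [0, 0, 0], [0.0, 0.0, -7.3]]
5 x [0, [-0.7, -2.55, 3.57], [0, 0, 0]]
3 x [0, [0.0, 0.0, 1.68], [0, 0, 0]]
```

>>> {"op": "jog_arm", "data": {"commands": [[0,[0,0,0],[0,0,-7.2]],[0,[0,0,0],[0,0,-7.2]],[0,[-0.7,-2.55,3.6],[0,0,0]],[0,[-0.7,-2.55,3.6],[0,0,0]],[0,[-0.7,-2.55,3.6],[0,0,0]],[0,[-0.7,-2.55,3.5],[0,0,0]],[0,[-0.7,-2.55,3.6],[0,0,0]],[0,[0,0,1.7],[0,0,0]],[0,[0,0,1.7],[0,0,0]],[0,[0,0,1.6],[0,0,0]],[0,[0,0,0],[0,0,0]],[0,[0,0,0],[0,0,0]]]}}

```text
time: 39.3
ee_pos: [0.6135, -0.2652, 0.0067]
ee_rot: [[-0.913, -0.409, -0.005], [-0.409, 0.913, 0.001], [0.004, 0.003, -1.0]]
force: [0.7, 1.1, 0.5]
grip_width: 0.499
gripper_force: 0.0
```

>>> {"op": "jog_arm", "data": {"commands": [[-1,[0,0,0],[0,0,0]],[-1,[0,0,0],[0,0,0]],[-1,[0,0,0],[0,0,0]],[-1,[0,0,0],[0,0,0]],[-1,[0,0,0],[0,0,0]]]}}

```text
time: 39.8
ee_pos: [0.615, -0.2669, 0.0084]
ee_rot: [[-0.913, -0.407, -0.002], [-0.407, 0.913, -0.001], [0.002, 0.0, -1.0]]
force: [-0.2, -0.6, -1.3]
grip_width: 0.195
gripper_force: 61.1
```

>>> {"op": "jog_arm", "data": {"commands": [[-1,[0,0,-2],[0,0,0]],[-1,[0,0,-3],[0,0,0]],[-1,[0,0,-3],[0,0,0]],[-1,[0,0,-2],[0,0,7.2]],[-1,[0,0,0],[0,0,7.2]],[-1,[1,3.9,0],[0,0,0]],[-1,[1,3.9,0],[0,0,0]],[-1,[1,3.9,0],[0,0,0]],[-1,[1,3.9,0],[0,0,0]],[-1,[1,3.9,0],[0,0,0]],[-1,[1,3.9,0],[0,0,0]],[-1,[1,3.9,0],[0,0,0]]]}}

```text
time: 41.0
ee_pos: [0.4998, -0.0082, 0.1087]
ee_rot: [[-0.986, -0.167, -0.001], [-0.167, 0.986, -0.001], [0.001, -0.0, -1.0]]
force: [0.7, 0.8, -1.0]
grip_width: 0.197
gripper_force: 61.2
```

>>> {"op": "jog_arm", "data": {"commands": [[-1,[1,3.9,0],[0,0,0]],[-1,[0.5,2,0],[0,0,0]],[-1,[0,0,0],[0,0,0]],[-1,[0,0,0],[0,0,0]]]}}

```text
time: 41.4
ee_pos: [0.4762, 0.0463, 0.1088]
ee_rot: [[-0.986, -0.169, -0.001], [-0.169, 0.986, -0.001], [0.001, -0.001, -1.0]]
force: [0.6, -0.4, -1.4]
grip_width: 0.194
gripper_force: 61.2
```

```bash
python3 - <<'E'
from h import *
np.set_printoptions(precision=4,suppress=True)
p=cap("wrist"); s=sensors.state(); print(s["ee_pos"],s["grip_width"]); h,dx=.0065,0; yb=.0915
print(gold(p,h))
comb([(*tcp(yb,-.031,.045,20,h,dx),-1,None)])
E
```

```text
[0.4764 0.0458 0.1088] 0.19763782557545082
(681, array([36.9931, 42.5489]), array([-18.6757,  19.7268]), ((38.83976745605469, 4.748357772827148), (10.901444435119629, 48.07846450805664), 8.682910919189453))
[-1, [0.6, 1.36, 1.01], [0.0, -6.7, 0.0]]
[-1, [0.7, 1.36, 0.93], [0.0, -6.7, 0.0]]
[-1, [0.82, 1.36, 0.84], [-0.1, -6.6, 0.0]]
--
```

>>> {"op": "jog_arm", "data": {"commands": [[-1,[0.6,1.35,1],[0,-6.7,0]],[-1,[0.7,1.35,0.9],[0,-6.7,0]],[-1,[0.8,1.35,0.9],[0,-6.6,0]],[-1,[0,0,0],[0,0,0]],[-1,[0.5,0,1.2],[0,0,0]],[-1,[0.5,0,1.2],[0,0,0]],[-1,[0,0,0],[0,0,0]],[-1,[0,0,0],[0,0,0]]]}}

```text
time: 42.25
ee_pos: [0.4513, 0.0822, 0.0524]
ee_rot: [[-0.927, -0.166, 0.335], [-0.156, 0.986, 0.056], [-0.34, -0.001, -0.941]]
force: [0.5, 0.3, -1.4]
grip_width: 0.198
gripper_force: 61.2
```

```bash
python3 - <<'E'
from h import *
np.set_printoptions(precision=4,suppress=True)
h,dx=.007,-.0005; yb=.0915; xe=-.044
p=cap("wrist"); s=sensors.state(); print(s["ee_pos"],gold(p,h))
comb([(*tcp(yb,-.032,.001,20,h,dx),-1,2),(*tcp(yb,xe,.001,20,h,dx),-1,4)])
E
```

```text
[0.4516 0.0824 0.0528] (362, array([37.4291, 42.4639]), array([-19.8864,  18.4395]), ((39.936676025390625, -0.27104759216308594), (5.016750812530518, 39.568702697753906), 0.07651256769895554))
[-1, [0.36, 0.03, 0.83], [0.0, 0.0, -0.1]]
[-1, [0.37, 0.03, 0.82], [-0.1, -0.1, 0.0]]
--
[-1, [0.28, 0.0, -0.1], [0.0, 0.0, 0.0]]
[-1, [0.28, 0.0, -0.1], [0.0, 0.0, 0.0]]
[-1, [0.28, 0.0, -0.11], [0.0, 0.0, 0.0]]
[-1, [0.28, 0.0, -0.1], [0.0, 0.0, 0.0]]
--
```

>>> {"op": "jog_arm", "data": {"commands": [[-1,[0.4,0,0.8],[0,0,0]],[-1,[0.3,0,0.8],[0,0,0]],[-1,[0,0,0],[0,0,0]],[-1,[0,0,0],[0,0,0]]]}}

```text
time: 42.7
ee_pos: [0.4494, 0.0826, 0.0348]
ee_rot: [[-0.927, -0.167, 0.335], [-0.158, 0.986, 0.056], [-0.34, -0.001, -0.94]]
force: [0.0, -0.3, -0.2]
grip_width: 0.199
gripper_force: 61.2
```

>>> {"op": "jog_arm", "data": {"commands": [[-1,[0.3,0,-0.1],[0,0,0]],[-1,[0.3,0,-0.1],[0,0,0]],[-1,[0.3,0,-0.1],[0,0,0]],[-1,[0.2,0,-0.1],[0,0,0]],[-1,[0,0,0],[0,0,0]],[-1,[0,0,0],[0,0,0]]]}}

```text
time: 43.3
ee_pos: [0.4379, 0.0808, 0.0349]
ee_rot: [[-0.927, -0.168, 0.336], [-0.158, 0.986, 0.057], [-0.341, -0.001, -0.94]]
force: [-0.2, 0.2, -0.3]
grip_width: 0.198
gripper_force: 61.2
```

>>> {"op": "jog_arm", "data": {"commands": [[-1,[0,0,0.3],[0,3.5,0]],[-1,[0,0,0.3],[0,3.5,0]],[-1,[0,0,0.3],[0,3.2,0]],[-1,[0,0,0.2],[0,3.3,0]],[-1,[0,0,0],[0,0,0]]]}}

```text
time: 43.8
ee_pos: [0.4433, 0.0817, 0.0246]
ee_rot: [[-0.979, -0.168, 0.112], [-0.167, 0.986, 0.019], [-0.114, -0.001, -0.994]]
force: [0.8, -0.2, -1.0]
grip_width: 0.194
gripper_force: 61.2
```

```bash
python3 - <<'E'
from h import *
h,dx=.007,-.0005; yb=.0915; xe=-.044
comb([(*tcp(yb,xe,.0005,0,h,dx),-1,2)])
E
```

```text
[-1, [0.02, -0.01, 0.25], [0.0, 3.3, 0.0]]
[-1, [0.0, -0.01, 0.26], [0.0, 3.2, -0.1]]
--
```

>>> {"op": "jog_arm", "data": {"commands": [[-1,[0,0,0.25],[0,3.3,0]],[-1,[0,0,0.25],[0,3.3,0]],[-1,[0,0,0],[0,0,0]],[-1,[0,0,0],[0,0,0]]]}}

```text
time: 44.2
ee_pos: [0.4406, 0.0813, 0.0189]
ee_rot: [[-0.986, -0.168, -0.003], [-0.168, 0.986, -0.001], [0.003, -0.001, -1.0]]
force: [-0.0, 0.1, -0.3]
grip_width: 0.195
gripper_force: 61.2
```

>>> {"op": "jog_arm", "data": {"commands": [[-1,[0,0,0.1],[0,0,0]],[-1,[0,0,0.05],[0,0,0]],[-1,[0,0,0],[0,0,0]]]}}

```text
time: 44.5
ee_pos: [0.4402, 0.0812, 0.0182]
ee_rot: [[-0.986, -0.168, -0.003], [-0.168, 0.986, -0.001], [0.003, -0.0, -1.0]]
force: [-2.1, -0.3, 4.1]
grip_width: 0.197
gripper_force: 62.0
```

>>> {"op": "jog_arm", "data": {"commands": [[-0.2,[0,0,0],[0,0,0]],[-0.2,[0,0,0],[0,0,0]],[-0.2,[0,0,0],[0,0,0]],[-0.2,[0,0,-2],[0,0,0]],[-0.2,[0,0,-3],[0,0,0]],[0,[1,-3,-4],[0,0,0]],[0,[1,-3,-4],[0,0,0]],[0,[1,-3,-4],[0,0,0]],[0,[0,0,-4],[0,0,0]],[0,[0,0,-4],[0,0,0]],[0,[0,0,0],[0,0,0]],[0,[0,0,0],[0,0,0]]]}}

```text
time: 45.7
ee_pos: [0.4283, -0.0105, 0.2663]
ee_rot: [[-0.986, -0.167, -0.001], [-0.167, 0.986, -0.001], [0.001, -0.001, -1.0]]
force: [-0.6, 1.1, 0.4]
grip_width: 0.497
gripper_force: 0.0
```

```bash
python3 - <<'E'
from h import *
p=cap("wrist","w9.png"); s=sensors.state(); print(s["ee_pos"],s["time"])
for y in (-.094,-.032,.03,.092): inbay(p,y)
E
```

```text
[ 0.42742038 -0.01034012  0.26502139] 45.75
inbay -0.094 [4.9 0.3 0. ] 0.0 (78.7, 49.2)
inbay -0.032 [ 4.4 -0.3  0. ] -0.1999999999999993 (76.9, 48.2)
inbay 0.03 [5.3 0.2 0. ] -0.09999999999999964 (78.5, 48.2)
inbay 0.092 [ 4.5 -0.5  0. ] -0.1999999999999993 (77.1, 49.4)
```

View pics/w9.png

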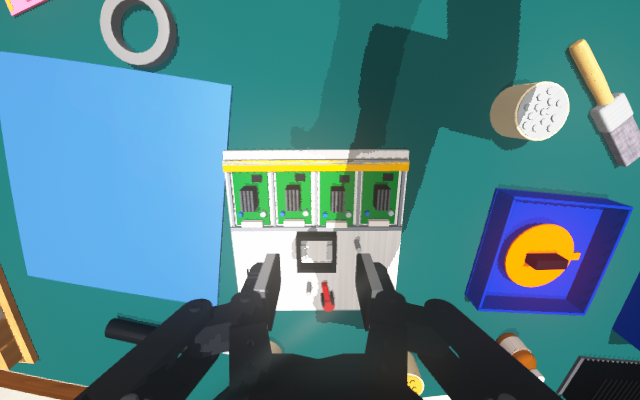

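All four boards sit in the bays at (250,197), (294,197), (338,197) and (381,197) under the lip. The mat is empty and the cover is in the bin at (540,256). One enlarged crop to check they lie flat.

```bash
python3 - <<'E'
from h import *
p=cap("scene"); cv2.imwrite("pics/s9.png",cv2.resize(p["pixels"][165:250,290:510,::-1],None,fx=3.6,fy=3.6,interpolation=cv2.INTER_CUBIC))
E
```

```text
(no output)
```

View pics/s9.png

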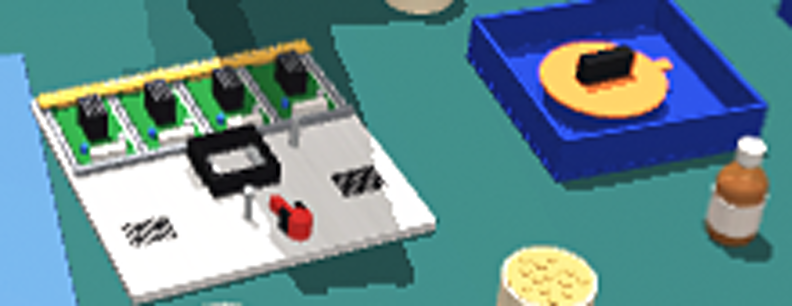

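The crop shows all four boards flat behind the stop, with sinks at (95,117), (162,103), (230,90) and (291,72). The cover is upright in the bin at (604,78) and the release is down at (295,220).

```bash
python3 -c "
from station import robot; print(robot.job_done())"
```

```text
the job is handed in; nothing more can be done
None
```

The job is handed in at about 46 s robot time: release pushed down, cover turned, lifted off and upright in the blue bin, and all four green boards flat in their own bays under the lip, though the hand-in gave no verdict.

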